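Clear the pot shards and hold the desk box unlocked

TASK

Shards of a broken flowerpot lie on the lid of the lock box and cover its keyhole: pick up the scraper block and sweep all three off the lid with it, never touching the sharp shards with the gripper, then set the scraper down on the desk. Take the key from its wooden stand, push it fully home in the keyhole past the sticky pins, turn it a quarter turn clockwise (seen from above), and finish still gripping the key and holding it turned, because the lock springs back. Do not knock over or shift the mug, the thermos or the potted plant.

Things in the scene. Friction and masses are not known exactly. Their poses are not given: they have to be found in the camera images.
- keyhole (a point): Centre of the keyhole at lid level, mid-lid of a fixed grey steel box (150 x 150 x 60 mm high, flat lid; z up, x and y along its sides). Slot 21 mm along x, 7.5 along y, through a flush 4 mm plate into the cylinder. Sticky sprung pins 11 and 18 mm down bulge in from both y sides: push firmly (15 to 23 N), wiggling slightly. The key goes in 22 mm, until its head sits on the plate.
- cylinder (a joint): Angle of the lock cylinder, rad: 0 at rest (its slot in line with the keyhole), grows clockwise seen from above to a stop at 1.57. A spring drives it back: 0.03 N m at rest, 0.14 N m at the stop. The key has play: it turns about 0.1 rad before the cylinder follows. It turns only when the key is within 2 mm of fully home.
- key_head (a point): Centre of the key's black head: 30 mm along x, 10 thick along y (grip across this), 44 tall along z. The key (30 g) stands upright, blade down, in its stand, head resting on the stand's top. 22 mm below this point begin a 6 mm round neck, 7 mm long, then a steel blade 20 mm along x, 6 along y, 15 tall, with a rounded end; the blade is alike after a half turn.
- key_tip (a point): Lower end of the key's blade, on its axis, 44 mm below key_head, axes as key_head.
- stand: Wooden key stand fixed on the desk, 66 (x) x 50 (y) x 40 mm high, with a slot in its top for the key along x, 22 by 8.5 mm, 30 mm deep. Origin at the centre of its underside. It and the scraper change sides between runs.
- scraper_mid (a point): Centre of the scraper block (about 140 g), 32 mm above its underside; it stands upright on the desk. Black rubber foot 34 mm along x, 120 along y, 16 high; on it a wooden grip 28 mm thick along x (grip across this), 80 along y, from 16 up to 64 mm high. Moved along its x it sweeps a strip 120 mm wide.
- shard0_mid (a point): Centre of the loose flat terracotta shard on the lid, about 24 x 18 mm and 8 mm thick (z), 11 g; this point is 4 mm above its underside.
- shard1_mid (a point): Centre of the second loose flat terracotta shard on the lid, about 24 x 18 mm and 8 mm thick (z), 11 g; this point is 4 mm above its underside.
- shard2_mid (a point): Centre of the third loose flat terracotta shard on the lid, about 24 x 18 mm and 8 mm thick (z), 11 g; this point is 4 mm above its underside.
- mug: White ceramic mug, 80 mm across, 95 mm high, to be left alone. Origin at the centre of its underside.
- thermos: Steel thermos bottle, 66 mm across, 200 mm high, to be left alone. Origin at the centre of its underside.
- pot: Terracotta plant pot with a small plant, 92 mm across, pot 72 mm and plant about 120 mm high, to be left alone. Origin at the centre of its underside.

How it is judged:
On the way, in this order (a step that is already met when the one before it is completed fails the run):
1. the scraper is held above the desk (contact force between the fingers and scraper above 1 N and height (world z) of scraper_mid above 0.07 m), for 0.2 s.
2. all three shards are off the lid while the scraper is still held (height (world z) of each of shard0_mid, shard1_mid, shard2_mid below 0.05 m and contact force between the fingers and scraper above 1 N), for 0.2 s.
3. the key is fully home in the keyhole, not yet turned (z of key_tip in the frame of keyhole below -0.019 m and horizontal distance between key_tip and keyhole below 0.005 m and value of joint cylinder below 0.4 rad), for 0.1 s.
4. the cylinder is turned a quarter turn (z of key_tip in the frame of keyhole below -0.019 m and horizontal distance between key_tip and keyhole below 0.005 m and value of joint cylinder above 1.3 rad), for 0.2 s.
At the end, for the whole second after the job is handed in: Key tip 19 mm or more below the lid and within 5 mm of the keyhole axis; cylinder turned over 1.3 rad; fingers grip the key with over 2 N; every shard centre below 50 mm (off the lid); scraper let go, its centre below 60 mm (on the desk) (all of step 4 and contact force between the fingers and key above 2 N and height (world z) of scraper_mid below 0.06 m and contact force between the fingers and scraper below 0.1 N and height (world z) of each of shard0_mid, shard1_mid, shard2_mid below 0.05 m); the arm keeps its last pose, push and grip.
It fails at once if a shard is touched by the gripper or arm (more than 1 N) (contact force between any of the fingers, the arm and shard0 above 1 N or contact force between any of the fingers, the arm and shard1 above 1 N or contact force between any of the fingers, the arm and shard2 above 1 N).
It fails at once if a bystander is shifted by more than 30 mm or tipped (distance of any of mug, thermos, pot from where it was at the start of the episode above 0.03 m or angle between any of mug, thermos, pot's own z axis and vertical above 0.4 rad).
It also fails if it takes over 72 s, if anything falls off the work surface, if the arm or the gripper's body presses on something with over 40 N, if the wrist force passes 120 N, or if a joint passes its speed limit or range.

ROBOT

A 6-joint arm with a two-finger parallel gripper is mounted at the origin on the work surface. World frame = base frame: x ahead of the robot, y to its left, z up, the work surface at z = 0. Lengths are in m, angles in rad, forces in N, time in s.
With the tool pointing down it reaches from about 0.425 to 0.95 m from the base axis. Payload 3.5 kg.
Tool frame: the origin (TCP) lies at the very end of the fingers, on their centre line; the grasp point (between the pads) lies 19 mm behind it (tcp_to_grasp is the distance from the TCP to the grasp point, in m); z points along the fingers, y is the direction in which the jaws open and shut (so a half turn about z gives the same grasp; the last joint's range is limited). The gripper opens to 85 mm and grips with 20 to 120 N. Pads are 22 mm wide; open, the fingers measure 114 mm over their backs; the gripper's body (76 mm by 85 mm) begins 54 mm behind the grasp point. The pads swing forward as they close: fully open they stand 13 mm farther back than shut.
Start: joints at [-1.385, 0.286, 1.577, -0, 1.279, -0.15], TCP at [0.222, -0.637, 0.207] pointing down, gripper open.
Joint ranges: [-2.77, 2.77], [-0.9, 2.22], [0.21, 2.48], [-1.53, 4.67], [0.24, 2.81], [-2.84, 2.84]. Speed limits (rad/s): [2.79, 2.79, 3.14, 3.14, 3.14, 3.14].

INTERFACE

Orientations are given as a unit quaternion [x, y, z, w].
In Python, from plant import * gives the robot as it stands. The module is installed in compiled form; this text tells all that it offers.
- The arm moves only by the tool arm_command, never from a script. Its argument "steps" is a list of rows, each a list of 3 entries, a list of its own where there are three numbers: the turn, a rotation vector about the tool's x, y, z in rad, then the shift along the tool's x, y, z in m, then the gripper command: -1 is shut, 1 is fully open, values between are in proportion. A call has 1 to 12 rows; each row is the pose to reach, as a shift and turn from the pose measured when the call began, along the tool's axes at that moment; what a row does not reach only later rows make up. A row lasts 1/8 s, in which the tool goes at most 62.5 mm and 10.7 degrees, less where a joint would pass 70% of its speed; a pose out of reach is approached as far as the arm can. A call with a gripper value outside its range is refused whole. The fingers move at their own pace and stop on an object; "force" is the grip in N (left out, the last holds). Time passes only in rows, so rows that repeat a pose let the fingers close. It gives the time, the measured TCP pose, the force and the opening at its end, in the units of the state.
- get_state(): the state, without advancing time (a new reading comes with each control period).
- read_camera(name): name is "scene" or "top" or "wrist"; returns a dict with "frame" (384x512x3 uint8, red, green, blue), "vfov" (degrees; the focal length in pixels is half the picture's height over the tangent of half this angle, whatever the lens; pixels are square), "cx", "cy" (the principal point, pixels), "dist" ([k1, k2, p1, p2, k3] as OpenCV has them; the pictures are not rectified), "position" and "rotation" of the camera in the world; the wrist camera has in their place "mount" (4x4, takes a point from camera to tool coordinates, whose origin is the TCP and whose axes are the flange's). Camera axes: x right, y up, looking along -z (the intrinsics and any distortion apply to the point x, -y, -z); pixel columns grow to the right and rows downward; lengths in m; the calibration is good to about 2 mm. A picture is of the moment at which its call begins: read the wrist's pose just before it. There is no depth.
- sign_off(): hands the job in, once; it reports no verdict.
The state is a dict: "time": time; "qpos": joint angles; "dq": joint speeds; "joint_efforts": joint torques, N m; "eef_pos": TCP position; "tcp_rot": TCP orientation; "contact_force": force on the tool from outside, world axes, zero at the start; "wrist_torque": the same for the moment, N m; "opening": opening from 0.0 (shut) to 1.0 (fully open).
Only numpy, scipy, OpenCV 4.12 (cv2) and the standard library are available. Lean on these libraries where they do the work, as an engineer would, in place of code of your own. Each camera call takes 0.05 s, during which the arm holds its last target.

## Working session

There is one attempt and no reset: what is moved stays moved. The work goes in short steps, Python scripts to look and compute and a tool call to move; the robot and the scene stay as the last step left them, time stands still between calls to the robot, and variables do not carry over. Pictures are saved under pics/ and viewed, and the job is handed in when it is done.

Besides the shell and the picture viewer there is one more tool, called after ">>>" by a JSON object that holds its "fn" and its "kwargs", one argument or row to a line. arm_command: Moves the arm, as the interface text tells. Its arguments: {"type":"object","properties":{"steps":{"type":"array"},"force":{"type":"number"}},"required":["steps"]}

```bash
mkdir -p pics; cat > h.py <<'E'
import numpy as np, cv2
from plant import *
from scipy.spatial.transform import Rotation as R
def grab(n,fn):
    s=get_state(); c=read_camera(n)
    cv2.imwrite(fn,c["frame"][:,:,::-1]); return s,c
def K(c):
    f=c["frame"].shape[0]/2/np.tan(np.radians(c["vfov"])/2)
    return np.array([[f,0,c["cx"]],[0,f,c["cy"]],[0,0,1.]])
def pose(c,s=None):
    if "mount" in c:
        M=np.array(c["mount"]); T=np.eye(4); T[:3,:3]=R.from_quat(s["tcp_rot"]).as_matrix(); T[:3,3]=s["eef_pos"]
        T=T@M; return T[:3,3],T[:3,:3]
    r=np.array(c["rotation"],float)
    r=R.from_quat(r).as_matrix() if r.size==4 else r.reshape(3,3)
    return np.array(c["position"]),r
def ray(c,uv,s=None):
    p,r=pose(c,s)
    x=cv2.undistortPoints(np.array(uv,float).reshape(-1,1,2),K(c),np.array(c["dist"],float)).reshape(-1,2)
    d=np.c_[x[:,0],-x[:,1],-np.ones(len(x))]@r.T
    return p,d
def onz(c,uv,z,s=None):
    p,d=ray(c,uv,s); z=np.broadcast_to(z,(len(d),)); return p+d*((z-p[2])/d[:,2])[:,None]
def proj(c,P,s=None):
    p,r=pose(c,s); q=(np.atleast_2d(P)-p)@r; q=q*[1,-1,-1]
    return cv2.projectPoints(q,np.zeros(3),np.zeros(3),K(c),np.array(c["dist"],float))[0].reshape(-1,2)
E
python3 - <<'E'
from h import *
for n in ["scene","top","wrist"]:
    s,c=grab(n,f"pics/{n}0.png"); print(n,{k:(np.round(v,4).tolist() if not isinstance(v,str) else v) for k,v in c.items() if k!="frame"})
print(s)
E
```

```text
scene {'vfov': 50.2411, 'cx': 254.0423, 'cy': 192.292, 'dist': [-0.0935, 0.0, 0.0, 0.0, 0.0], 'position': [0.9259, -0.6847, 0.6657], 'rotation': [0.4078, 0.1138, 0.2462, 0.8719]}
top {'vfov': 44.2248, 'cx': 254.2587, 'cy': 197.8661, 'dist': [-0.1755, 0.0, 0.0, 0.0, 0.0], 'position': [0.4471, -0.054, 1.1841], 'rotation': [0.0254, -0.035, -0.6977, 0.7151]}
wrist {'vfov': 68.1632, 'cx': 253.652, 'cy': 187.6118, 'dist': [-0.059, 0.0, 0.0, 0.0, 0.0], 'mount': [[0.0012, 0.9528, 0.3034, 0.0769], [1.0, -0.0011, -0.0005, -0.0012], [-0.0001, 0.3034, -0.9528, -0.1666], [0.0, 0.0, 0.0, 1.0]]}
{'time': 0.1, 'qpos': array([-1.38502232e+00,  2.87118046e-01,  1.57803895e+00,  1.86585706e-05,
        1.27860316e+00, -1.50027142e-01]), 'dq': array([ 0.00094874, -0.00254436, -0.00321536, -0.00052437, -0.00053435,
        0.00073191]), 'joint_efforts': array([ 6.24790009e-04, -4.07293117e+01, -2.93698221e+01, -1.31234247e-04,
        3.42176201e-03, -8.04665092e-06]), 'eef_pos': array([ 0.22232384, -0.63664817,  0.20565372]), 'tcp_rot': array([ 9.85937652e-01,  1.67110057e-01, -1.04397363e-05, -1.08373376e-03]), 'contact_force': array([0.82086332, 0.42194585, 0.32821048]), 'wrist_torque': array([ 0.00497934, -0.00741948, -0.07281395]), 'opening': 0.9987390410192546}
```

View pics/scene0.png

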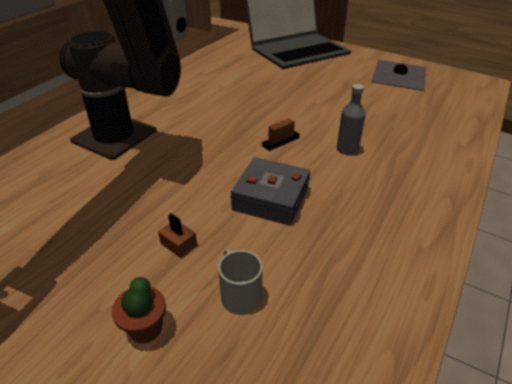

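View pics/top0.png

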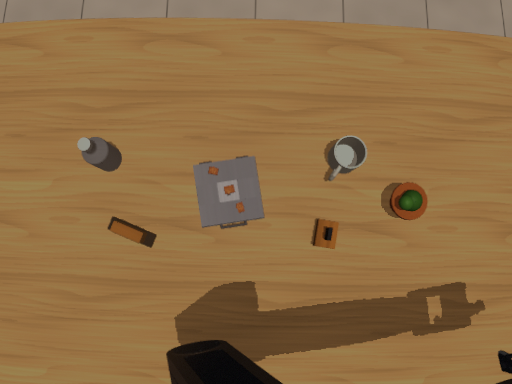

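View pics/wrist0.png

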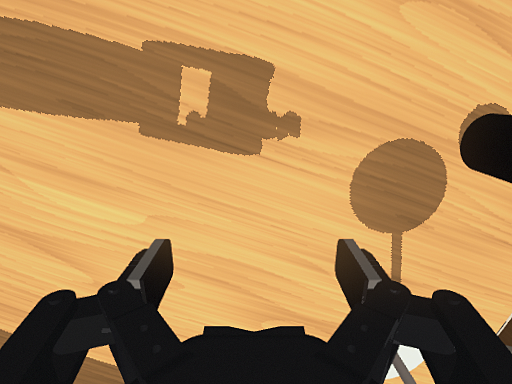

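The scene and top views both show all objects. In the top picture: thermos (105,155), scraper (132,232), box (229,191) with shards at (213,171), (229,189) and (240,208), mug (348,153), stand and key (326,234), pot (408,201). I'll zoom in on the top view.

```bash
python3 - <<'E'
from h import *
s,c=grab("top","pics/t1.png")
f=c["frame"][:,:,::-1]
a=cv2.resize(f[140:260,90:270],None,fx=4.4,fy=4.4,interpolation=cv2.INTER_CUBIC); cv2.imwrite("pics/t1a.png",a)
b=cv2.resize(f[130:255,300:435],None,fx=4.4,fy=4.4,interpolation=cv2.INTER_CUBIC); cv2.imwrite("pics/t1b.png",b)
for n,uv,z in [("thermos base",(108,157),0),("scraper",(132,232),.03),("box",(229,191),.06),("sh",(213,171),.064),("sh",(229,189),.064),("sh",(240,208),.064),("mug",(348,153),.095),("stand",(326,234),.04),("pot",(408,201),.07)]:
    print(n,onz(c,[uv],z).round(3))
E
```

```text
thermos base [[0.645 0.31  0.   ]]
scraper [[0.454 0.23  0.03 ]]
box [[ 0.558 -0.007  0.06 ]]
sh [[0.605 0.032 0.064]]
sh [[ 0.563 -0.007  0.064]]
sh [[ 0.518 -0.035  0.064]]
mug [[ 0.652 -0.286  0.095]]
stand [[ 0.461 -0.245  0.04 ]]
pot [[ 0.544 -0.441  0.07 ]]
```

View pics/t1a.png

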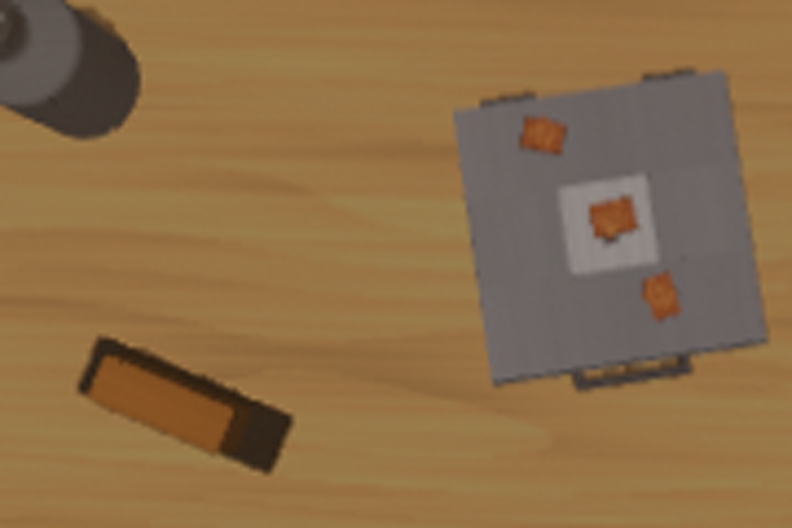

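View pics/t1b.png

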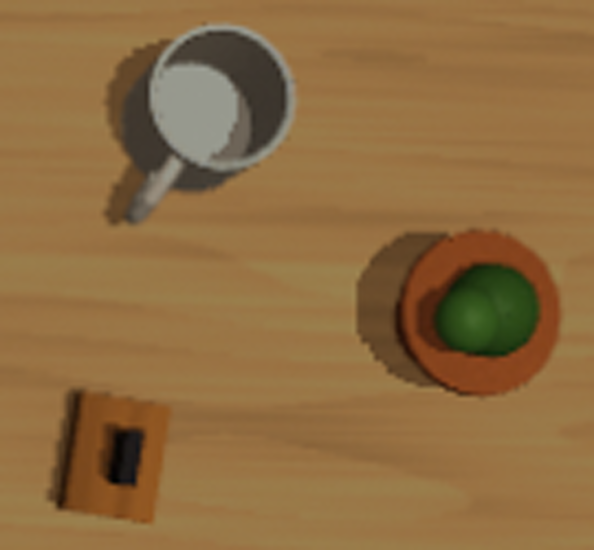

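```bash
cat >> h.py <<'E'
def crop(uv,x0,y0,f=4.4): 
    return (np.array(uv,float)+.5)/f-.5+[x0,y0]
def yaw(q): 
    m=R.from_quat(q).as_matrix(); return np.arctan2(m[1,0],m[0,0])
E
python3 - <<'E'
from h import *
s,c=grab("top","pics/t1.png")
def rep(n,uv,x0,y0,z):
    P=onz(c,crop(uv,x0,y0),z); e=np.diff(np.r_[P,P[:1]],axis=0)
    print(n,P[:,:2].round(3).tolist(),"c",P.mean(0).round(4),"len",np.linalg.norm(e,axis=1).round(4),"ang",np.degrees(np.arctan2(e[:,1],e[:,0])).round(1))
rep("lid",[(455,112),(725,72),(767,341),(495,385)],90,140,.06)
rep("plate",[(558,186),(647,173),(659,262),(571,275)],90,140,.06)
rep("foot",[(100,337),(292,415),(270,474),(78,392)],90,140,.016)
rep("griptop",[(104,354),(236,406),(220,455),(88,403)],90,140,.064)
rep("stand",[(80,390),(170,404),(154,523),(62,508)],300,130,.04)
rep("keytop",[(115,429),(143,428),(136,485),(109,485)],300,130,.084)
for n,uv in [("s",(544,135)),("s",(613,217)),("s",(661,296))]: print(onz(c,crop([uv],90,140),.064).round(4))
print(s["eef_pos"],yaw(s["tcp_rot"]),R.from_quat(s["tcp_rot"]).as_matrix().round(3).tolist(),s["time"])
E
```

```text
lid [[0.619, 0.081], [0.645, -0.066], [0.498, -0.092], [0.471, 0.054]] c [ 0.5581 -0.0058  0.06  ] len [0.1494 0.149  0.149  0.1508] ang [ -80.1 -169.8  100.6   10.3]
plate [[0.58, 0.023], [0.588, -0.025], [0.54, -0.033], [0.531, 0.015]] c [ 0.5596 -0.0049  0.06  ] len [0.049  0.0491 0.0482 0.0491] ang [ -80.2 -170.8   99.9   10. ]
foot [[0.492, 0.285], [0.451, 0.173], [0.418, 0.184], [0.461, 0.297]] c [0.4555 0.2347 0.016 ] len [0.1198 0.0354 0.1206 0.0337] ang [-109.9  161.3   69.3  -20. ]
griptop [[0.481, 0.269], [0.455, 0.194], [0.428, 0.202], [0.454, 0.277]] c [0.4547 0.2354 0.064 ] len [0.0789 0.0279 0.0788 0.0281] ang [-109.3  163.7   70.9  -16.2]
stand [[0.499, -0.224], [0.493, -0.275], [0.427, -0.267], [0.434, -0.215]] c [ 0.4632 -0.2453  0.04  ] len [0.0509 0.0665 0.0519 0.0659] ang [-97.5 173.   81.9  -7.8]
keytop [[0.477, -0.237], [0.478, -0.252], [0.447, -0.249], [0.447, -0.234]] c [ 0.4624 -0.2429  0.084 ] len [0.0151 0.0306 0.0145 0.0299] ang [-86.8 173.7  91.1  -5.3]
[[0.6069 0.0315 0.064 ]]
[[ 0.563  -0.0073  0.064 ]]
[[ 0.5208 -0.0344  0.064 ]]
[ 0.22237085 -0.63683989  0.20603151] 0.33578039937130644 [[0.944, 0.33, -0.0], [0.33, -0.944, 0.001], [0.0, -0.001, -1.0]] 0.2
```

```bash
cat >> h.py <<'E'
def go(x,y,z,yawdeg,s=None):
    """numbers for a downward-pointing target: rotvec and shift in tool axes"""
    s=s or get_state(); A=R.from_quat(s["tcp_rot"])
    yv=np.radians(yawdeg); X=[np.cos(yv),np.sin(yv),0]; Z=[0,0,-1.]
    B=R.from_matrix(np.c_[X,np.cross(Z,X),Z])
    print("t",round(float(s["time"]),2),"pos",np.round(s["eef_pos"],4),"yaw",round(np.degrees(yaw(s["tcp_rot"])),2),"rot",(A.inv()*B).as_rotvec().round(3).tolist(),"shift",A.inv().apply(np.array([x,y,z])-s["eef_pos"]).round(4).tolist(),"F",np.round(s["contact_force"],1),"q",np.round(s["qpos"],2),"op",round(float(s["opening"]),3))
E
python3 -c "
from h import *
go(.463,-.245,.22,70)"
```

```text
t 0.25 pos [ 0.2224 -0.6369  0.2062] yaw 19.24 rot [-0.001, -0.001, -0.886] shift [0.3563, -0.2908, -0.0134] F [ 0.2 -0.1  0.2] q [-1.39  0.29  1.58  0.    1.28 -0.15] op 1.001
```

>>> {"fn": "arm_command", "kwargs": {
  "steps": [
    [[0, 0, -0.886], [0.356, -0.291, -0.013], 1],
    [[0, 0, -0.886], [0.356, -0.291, -0.013], 1],
    [[0, 0, -0.886], [0.356, -0.291, -0.013], 1],
    [[0, 0, -0.886], [0.356, -0.291, -0.013], 1],
    [[0, 0, -0.886], [0.356, -0.291, -0.013], 1],
    [[0, 0, -0.886], [0.356, -0.291, -0.013], 1],
    [[0, 0, -0.886], [0.356, -0.291, -0.013], 1],
    [[0, 0, -0.886], [0.356, -0.291, -0.013], 1],
    [[0, 0, -0.886], [0.356, -0.291, -0.013], 1],
    [[0, 0, -0.886], [0.356, -0.291, -0.013], 1]
  ]
}}

```text
time: 1.5
eef_pos: [0.4623, -0.2454, 0.2196]
tcp_rot: [0.819, 0.573, 0.0, -0.0]
contact_force: [0.2, 0.1, 0.6]
opening: 1.0
```

```bash
python3 -c "
from h import *
s,c=grab('wrist','pics/w1.png')
go(.455,.1,.25,70)
print(proj(c,[[.463,-.245,.04],[.4625,-.244,.084]],s))"
```

```text
t 1.55 pos [ 0.4622 -0.2457  0.2195] yaw 69.94 rot [-0.001, -0.001, -0.001] shift [0.3223, -0.1253, -0.0302] F [-0.5 -0.2  0.4] q [-0.68 -0.06  1.93  0.    1.27 -0.33] op 1.003
[[255.25427251 162.66490164]
 [254.66765598 170.74647347]]
```

View pics/w1.png

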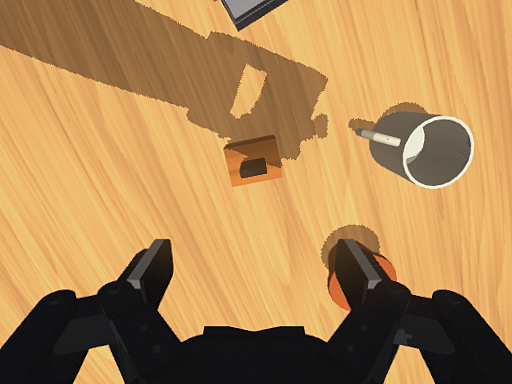

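The wrist view shows the stand at (253,160) and the key top at (253,170), which matches the top-camera estimate within 2 px. On to the scraper.

```bash
python3 -c "
from h import *
go(.455,.235,.20,70)"
```

```text
t 1.55 pos [ 0.4622 -0.2457  0.2195] yaw 69.94 rot [-0.001, -0.001, -0.001] shift [0.4491, -0.1716, 0.02] F [-0.5 -0.2  0.4] q [-0.68 -0.06  1.93  0.    1.27 -0.33] op 1.003
```

>>> {"fn": "arm_command", "kwargs": {
  "steps": [
    [[0, 0, 0], [0.449, -0.172, 0.02], 1],
    [[0, 0, 0], [0.449, -0.172, 0.02], 1],
    [[0, 0, 0], [0.449, -0.172, 0.02], 1],
    [[0, 0, 0], [0.449, -0.172, 0.02], 1],
    [[0, 0, 0], [0.449, -0.172, 0.02], 1],
    [[0, 0, 0], [0.449, -0.172, 0.02], 1],
    [[0, 0, 0], [0.449, -0.172, 0.02], 1],
    [[0, 0, 0], [0.449, -0.172, 0.02], 1],
    [[0, 0, 0], [0.449, -0.172, 0.02], 1],
    [[0, 0, 0], [0.449, -0.172, 0.02], 1]
  ]
}}

```text
time: 2.8
eef_pos: [0.455, 0.234, 0.1998]
tcp_rot: [0.82, 0.573, -0.0, -0.0]
contact_force: [0.3, -0.1, -0.4]
opening: 1.004
```

```bash
python3 -c "
from h import *
s,c=grab('wrist','pics/w2.png')
go(.455,.235,.026,70)
a=np.radians(-20);ex=np.array([np.cos(a),np.sin(a),0]);ey=np.array([-np.sin(a),np.cos(a),0])
print(proj(c,[np.array([.455,.235,.064])+ex*.014*i+ey*.04*j for i,j in((1,1),(-1,1),(-1,-1),(1,-1))],s).round(1))"
```

```text
t 2.85 pos [0.455  0.2336 0.1999] yaw 69.83 rot [-0.001, -0.0, -0.003] shift [0.0012, -0.0004, 0.1739] F [ 0.4 -0.7 -0.3] q [ 0.28 -0.07  1.98  0.    1.23  0.63] op 1.003
[[267.9 134.3]
 [241.4 134.3]
 [242.4 205. ]
 [266.9 205. ]]
```

View pics/w2.png

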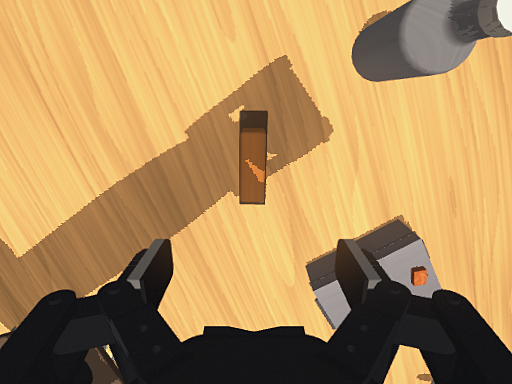

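The scraper's grip top spans (240–267, 130–204), as predicted. I'll descend and grasp.

>>> {"fn": "arm_command", "kwargs": {
  "steps": [
    [[0, 0, -0.003], [0.001, 0, 0.06], 1],
    [[0, 0, -0.003], [0.001, 0, 0.11], 1],
    [[0, 0, -0.003], [0.001, 0, 0.15], 1],
    [[0, 0, -0.003], [0.001, 0, 0.174], 1],
    [[0, 0, -0.003], [0.001, 0, 0.174], 1],
    [[0, 0, -0.003], [0.001, 0, 0.174], -1],
    [[0, 0, -0.003], [0.001, 0, 0.174], -1],
    [[0, 0, -0.003], [0.001, 0, 0.174], -1],
    [[0, 0, -0.003], [0.001, 0, 0.174], -1],
    [[0, 0, -0.003], [0.001, 0, 0.174], -1],
    [[0, 0, -0.003], [0.001, 0, 0.174], -1],
    [[0, 0, -0.003], [0.001, 0, 0.174], -1]
  ],
  "force": 70
}}

```text
time: 4.35
eef_pos: [0.4561, 0.235, 0.0273]
tcp_rot: [0.819, 0.574, 0.001, -0.0]
contact_force: [-1.2, -0.2, 6.3]
opening: 0.306
```

```bash
python3 -c "
from h import *
s=get_state()
go(.451,-.0246,.026+.13,100)
print(s['wrist_torque'])
"
```

```text
t 4.35 pos [0.4561 0.235  0.0273] yaw 70.02 rot [0.001, -0.001, -0.523] shift [-0.2456, 0.084, -0.1289] F [-1.2 -0.2  6.3] q [0.28 0.16 2.09 0.   0.89 0.63] op 0.306
[-0.14933276  0.25179466 -0.0594967 ]
```

>>> {"fn": "arm_command", "kwargs": {
  "steps": [
    [[0, 0, 0], [0, 0, -0.04], -1],
    [[0, 0, 0], [0, 0, -0.09], -1],
    [[0, 0, 0], [0, 0, -0.13], -1],
    [[0, 0, 0], [0, 0, -0.13], -1],
    [[0, 0, -0.1], [-0.04, 0.014, -0.13], -1],
    [[0, 0, -0.2], [-0.09, 0.03, -0.13], -1],
    [[0, 0, -0.3], [-0.14, 0.048, -0.13], -1],
    [[0, 0, -0.4], [-0.19, 0.065, -0.13], -1],
    [[0, 0, -0.5], [-0.23, 0.079, -0.13], -1],
    [[0, 0, -0.523], [-0.246, 0.084, -0.13], -1],
    [[0, 0, -0.523], [-0.246, 0.084, -0.13], -1]
  ]
}}

```text
time: 5.72
eef_pos: [0.4496, -0.0256, 0.1551]
tcp_rot: [0.644, 0.765, -0.0, -0.001]
contact_force: [-0.2, 0.5, -1.1]
opening: 0.307
```

```bash
python3 -c "
from h import *
s,c=grab('wrist','pics/w3.png')
go(.451,-.0246,.0273+.0615,100)
s,c=grab('scene','pics/s3.png')
cv2.imwrite('pics/s3a.png',cv2.resize(c['frame'][80:260,140:340,::-1],None,fx=3,fy=3,interpolation=cv2.INTER_CUBIC))
"
```

```text
t 5.78 pos [ 0.4497 -0.0248  0.1554] yaw 99.88 rot [-0.002, -0.002, -0.002] shift [-0.0002, 0.0014, 0.0666] F [ 0.3  0.1 -1.4] q [-0.28 -0.17  2.16  0.    1.16 -0.45] op 0.302
```

View pics/w3.png

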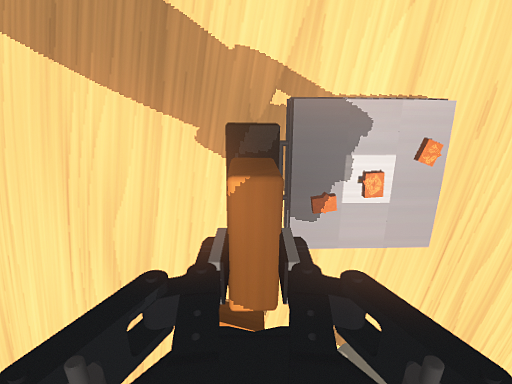

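View pics/s3a.png

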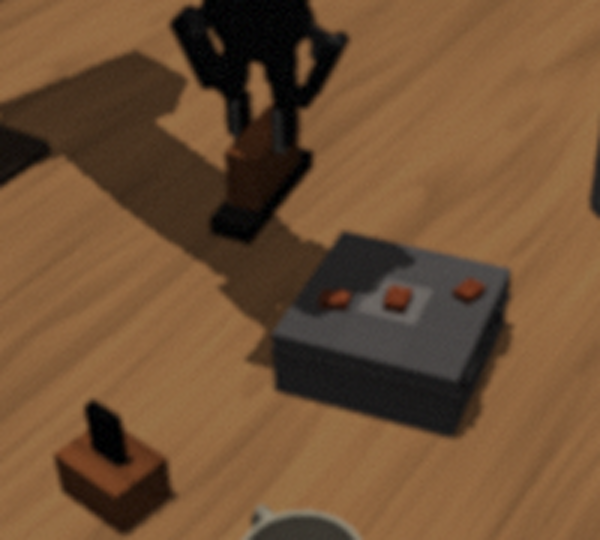

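>>> {"fn": "arm_command", "kwargs": {
  "steps": [
    [[0, 0, -0.002], [0, 0.001, 0.03], -1],
    [[0, 0, -0.002], [0, 0.001, 0.055], -1],
    [[0, 0, -0.002], [0, 0.001, 0.066], -1],
    [[0, 0, -0.002], [0, 0.001, 0.066], -1],
    [[0, 0, -0.002], [0, 0.001, 0.066], -1]
  ]
}}

```text
time: 6.45
eef_pos: [0.4517, -0.024, 0.0907]
tcp_rot: [0.642, 0.767, 0.001, -0.0]
contact_force: [0.1, 0.0, -1.1]
opening: 0.302
```

```bash
python3 -c "
from h import *
go(.648,.0101,.0273+.0612,100)
s,c=grab('scene','pics/s4.png')
cv2.imwrite('pics/s4a.png',cv2.resize(c['frame'][80:260,140:340,::-1],None,fx=3,fy=3,interpolation=cv2.INTER_CUBIC))
"
```

```text
t 6.45 pos [ 0.4517 -0.024   0.0907] yaw 100.09 rot [0.001, -0.001, 0.002] shift [-0.0009, 0.1992, 0.0024] F [ 0.1  0.  -1.1] q [-0.28 -0.08  2.2   0.    1.02 -0.46] op 0.302
```

View pics/s4a.png

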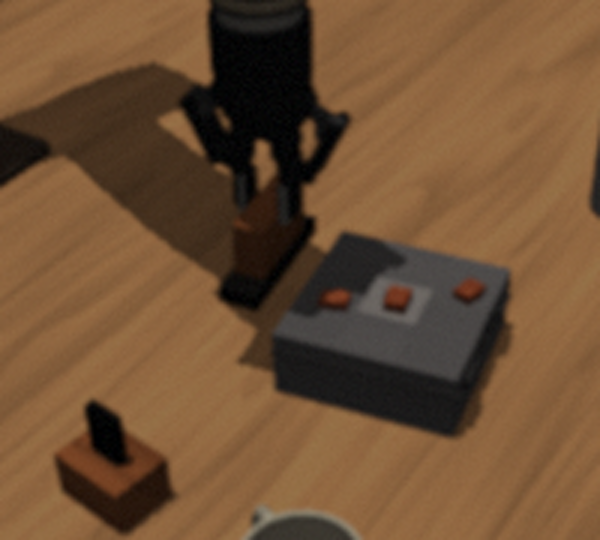

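>>> {"fn": "arm_command", "kwargs": {
  "steps": [
    [[0, 0, 0], [0, 0.01, 0.0015], -1],
    [[0, 0, 0], [0, 0.03, 0.0015], -1],
    [[0, 0, 0], [0, 0.048, 0.0015], -1],
    [[0, 0, 0], [0, 0.066, 0.0015], -1],
    [[0, 0, 0], [0, 0.084, 0.0015], -1],
    [[0, 0, 0], [0, 0.102, 0.0015], -1],
    [[0, 0, 0], [0, 0.12, 0.0015], -1],
    [[0, 0, 0], [0, 0.138, 0.0015], -1],
    [[0, 0, 0], [0, 0.156, 0.0015], -1],
    [[0, 0, 0], [0, 0.174, 0.0015], -1],
    [[0, 0, 0], [0, 0.19, 0.0015], -1],
    [[0, 0, 0], [0, 0.202, 0.0015], -1]
  ]
}}

```text
time: 8.0
eef_pos: [0.6522, 0.0114, 0.0899]
tcp_rot: [0.642, 0.767, 0.001, 0.0]
contact_force: [0.1, -0.2, -1.8]
opening: 0.304
```

```bash
python3 -c "
from h import *
go(.648,.0101,.0273+.0612,100)
s,c=grab('scene','pics/s5.png')
cv2.imwrite('pics/s5a.png',cv2.resize(c['frame'][80:260,140:340,::-1],None,fx=3,fy=3,interpolation=cv2.INTER_CUBIC))
grab('wrist','pics/w5.png')
s,c=grab('top','pics/t5.png')
"
```

```text
t 8.0 pos [0.6522 0.0114 0.0899] yaw 100.08 rot [0.002, -0.001, 0.001] shift [-0.0006, -0.0043, 0.0014] F [ 0.1 -0.2 -1.8] q [-0.14  0.35  1.72  0.    1.07 -0.32] op 0.304
```

View pics/s5a.png

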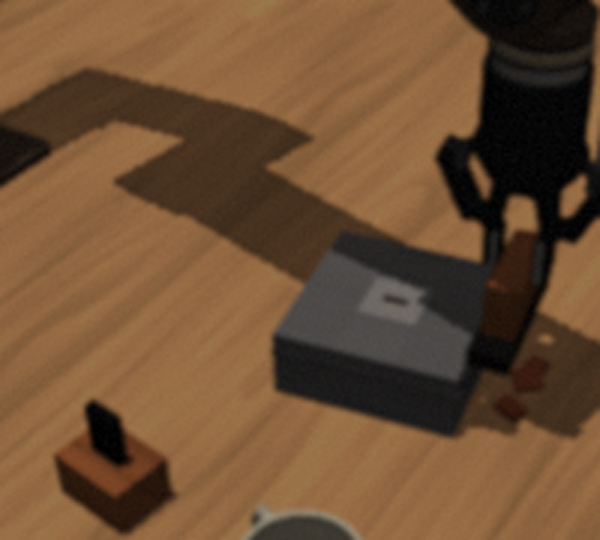

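View pics/w5.png

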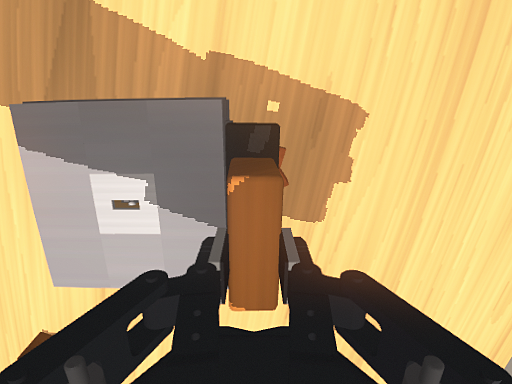

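View pics/t5.png

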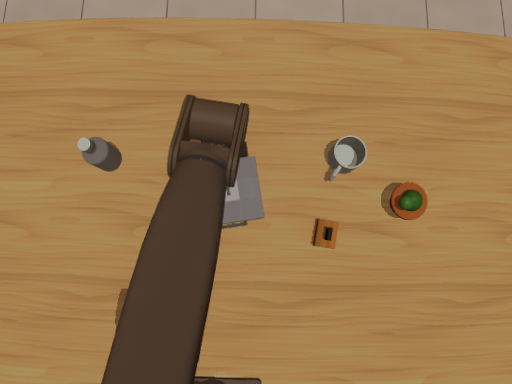

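The lid is empty, and the slot lies along the box's 10° axis (wrist picture, around (125,204)). Two shards are on the desk, and the third is partly hidden near (285,165) in the wrist picture. I'll lift and look.

>>> {"fn": "arm_command", "kwargs": {
  "steps": [
    [[0, 0, 0], [0, 0, -0.04], -1],
    [[0, 0, 0], [0, -0.02, -0.07], -1],
    [[0, 0, 0], [0, -0.06, -0.07], -1],
    [[0, 0, 0], [0, -0.1, -0.07], -1],
    [[0, 0, 0], [0, -0.1, -0.07], -1]
  ]
}}

```text
time: 8.78
eef_pos: [0.5496, -0.0062, 0.1586]
tcp_rot: [0.642, 0.766, 0.0, -0.001]
contact_force: [0.2, -0.0, -1.0]
opening: 0.306
```

```bash
python3 -c "
from h import *
s,c=grab('wrist','pics/w6.png')
for uv in [(125,204)]: pass
s,c=grab('scene','pics/s6.png')
cv2.imwrite('pics/s6a.png',cv2.resize(c['frame'][100:260,180:360,::-1],None,fx=3.4,fy=3.4,interpolation=cv2.INTER_CUBIC))
go(.455,.235,.0273+.1,70)
"
```

```text
t 8.88 pos [ 0.5528 -0.0064  0.16  ] yaw 100.07 rot [0.002, -0.001, 0.525] shift [0.2547, -0.0542, 0.0327] F [ 0.7  0.6 -1.5] q [-0.2   0.06  1.92  0.    1.16 -0.37] op 0.305
```

View pics/w6.png

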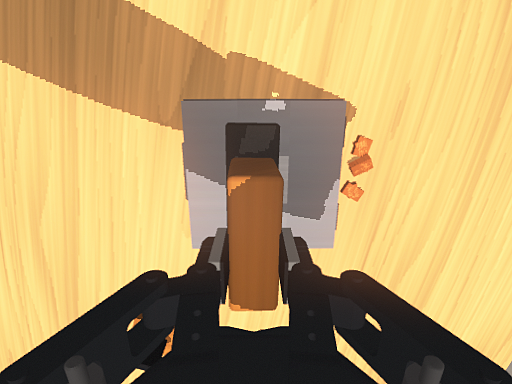

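View pics/s6a.png

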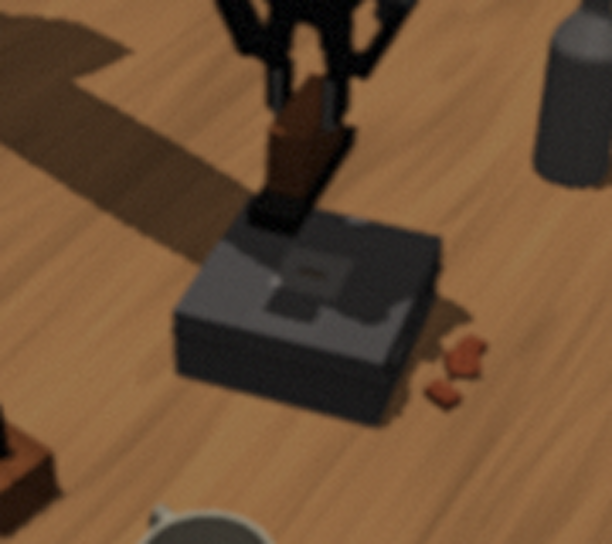

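All three shards lie on the desk beyond the far edge, at wrist pixels (362,145), (360,165) and (352,190). I'll take the scraper back to its original place.

>>> {"fn": "arm_command", "kwargs": {
  "steps": [
    [[0, 0, 0.1], [0.04, -0.01, 0.0], -1],
    [[0, 0, 0.2], [0.09, -0.02, 0.0], -1],
    [[0, 0, 0.3], [0.14, -0.03, 0.0], -1],
    [[0, 0, 0.4], [0.19, -0.04, 0.0], -1],
    [[0, 0, 0.5], [0.235, -0.05, 0.02], -1],
    [[0, 0, 0.525], [0.255, -0.054, 0.06], -1],
    [[0, 0, 0.525], [0.255, -0.054, 0.1], -1],
    [[0, 0, 0.525], [0.255, -0.054, 0.12], -1],
    [[0, 0, 0.525], [0.255, -0.054, 0.128], -1],
    [[0, 0, 0.525], [0.255, -0.054, 0.128], -1]
  ]
}}

```text
time: 10.12
eef_pos: [0.4561, 0.2357, 0.0321]
tcp_rot: [0.819, 0.573, 0.001, 0.0]
contact_force: [-0.3, -0.4, -1.4]
opening: 0.303
```

```bash
python3 -c "
from h import *
go(.455,.235,.0278,70)
"
```

```text
t 10.12 pos [0.4561 0.2357 0.0321] yaw 69.99 rot [0.002, -0.002, -0.0] shift [-0.001, -0.0008, 0.0043] F [-0.3 -0.4 -1.4] q [0.28 0.15 2.09 0.   0.9  0.63] op 0.303
```

>>> {"fn": "arm_command", "kwargs": {
  "steps": [
    [[0, 0, 0], [0, 0, 0.003], -1],
    [[0, 0, 0], [0, 0, 0.005], -1],
    [[0, 0, 0], [0, 0, 0.005], -1],
    [[0, 0, 0], [0, 0, 0.005], 1],
    [[0, 0, 0], [0, 0, 0.005], 1],
    [[0, 0, 0], [0, 0, 0.005], 1],
    [[0, 0, 0], [0, 0, 0.005], 1],
    [[0, 0, 0], [0, 0, 0.005], 1],
    [[0, 0, 0], [0, 0, -0.03], 1],
    [[0, 0, 0], [0, 0, -0.09], 1],
    [[0, 0, 0], [0, 0, -0.15], 1],
    [[0, 0, 0], [0, 0, -0.17], 1]
  ]
}}

```text
time: 11.62
eef_pos: [0.4579, 0.2362, 0.2074]
tcp_rot: [0.819, 0.574, 0.005, 0.002]
contact_force: [0.0, 0.1, -0.4]
opening: 1.002
```

```bash
python3 -c "
from h import *
s,c=grab('scene','pics/s7.png')
cv2.imwrite('pics/s7a.png',c['frame'][:,:,::-1])
s,c=grab('wrist','pics/w7.png')
go(.463,-.245,.20,172.5)
"
```

```text
t 11.72 pos [0.4576 0.2361 0.2059] yaw 70.0 rot [0.011, 0.003, -1.789] shift [-0.4502, 0.1696, 0.0044] F [ 0.5 -0.  -0.3] q [ 0.28 -0.08  1.97  0.    1.24  0.63] op 0.998
```

View pics/w7.png

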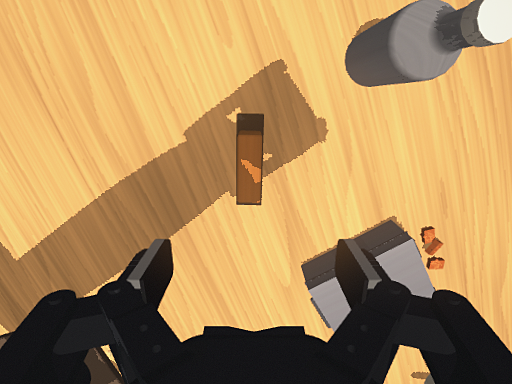

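View pics/s7.png

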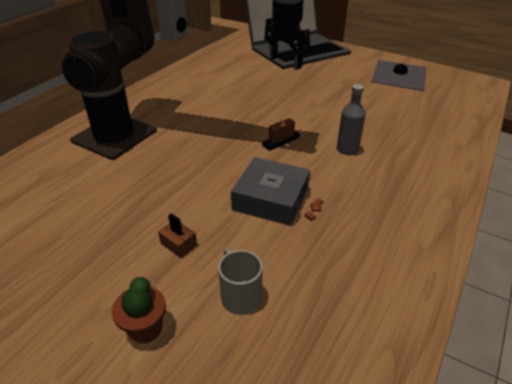

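The scraper stands at its spot, released. Next is a close view of the keyhole in the insertion orientation.

```bash
python3 -c "
from h import *
go(.559,-.0055,.17,190)
"
```

```text
t 11.72 pos [0.4576 0.2361 0.2059] yaw 70.0 rot [0.011, 0.004, -2.094] shift [-0.1925, 0.1776, 0.0361] F [ 0.5 -0.  -0.3] q [ 0.28 -0.08  1.97  0.    1.24  0.63] op 0.998
```

>>> {"fn": "arm_command", "kwargs": {
  "steps": [
    [[0.005, 0, -0.18], [-0.0, 0.0, 0.0], 1],
    [[0.005, 0, -0.36], [-0.04, 0.03, 0.0], 1],
    [[0.005, 0, -0.54], [-0.08, 0.07, 0.0], 1],
    [[0.01, 0, -0.72], [-0.12, 0.11, 0.0], 1],
    [[0.01, 0.004, -0.9], [-0.16, 0.14, 0.0], 1],
    [[0.01, 0.004, -1.08], [-0.192, 0.178, 0.01], 1],
    [[0.01, 0.004, -1.26], [-0.192, 0.178, 0.036], 1],
    [[0.01, 0.004, -1.44], [-0.192, 0.178, 0.036], 1],
    [[0.01, 0.004, -1.62], [-0.192, 0.178, 0.036], 1],
    [[0.01, 0.004, -1.8], [-0.192, 0.178, 0.036], 1],
    [[0.01, 0.004, -1.98], [-0.192, 0.178, 0.036], 1],
    [[0.01, 0.004, -2.094], [-0.192, 0.178, 0.036], 1]
  ]
}}

```text
time: 13.22
eef_pos: [0.5582, -0.0049, 0.1674]
tcp_rot: [-0.089, 0.996, 0.001, -0.001]
contact_force: [0.4, -0.4, 0.4]
opening: 1.0
```

>>> {"fn": "arm_command", "kwargs": {
  "steps": [
    [[0, 0, 0], [0, 0, 0], 1],
    [[0, 0, 0], [0, 0, 0], 1]
  ]
}}

```text
time: 13.48
eef_pos: [0.5573, -0.0047, 0.1658]
tcp_rot: [-0.088, 0.996, 0.001, -0.003]
contact_force: [-0.1, -0.7, -0.2]
opening: 1.0
```

```bash
python3 -c "
from h import *
s,c=grab('wrist','pics/w8.png')
print(proj(c,[[.559,-.0055,.06]],s), s['eef_pos'],R.from_quat(s['tcp_rot']).as_matrix().round(4).tolist())
f=c['frame'][:,:,::-1]; cv2.imwrite('pics/w8a.png',cv2.resize(f[60:240,150:350],None,fx=4,fy=4,interpolation=cv2.INTER_CUBIC)[:600])
s,c=grab('top','pics/t8.png')
go(.559,-.0055,.17,190)
"
```

```text
[[251.1861662  181.96625113]] [ 0.55728965 -0.0047438   0.16580695] [[-0.9844, -0.1756, -0.0057], [-0.1756, 0.9845, 0.0017], [0.0054, 0.0026, -1.0]]
t 13.57 pos [ 0.5578 -0.0049  0.1667] yaw -169.85 rot [0.002, -0.004, 0.003] shift [-0.001, -0.0008, -0.0033] F [-0.4 -0.6  0. ] q [-0.19  0.07  1.9   0.    1.18 -1.94] op 1.002
```

View pics/w8.png

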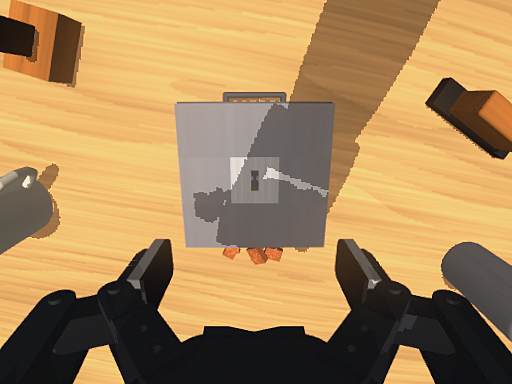

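View pics/w8a.png

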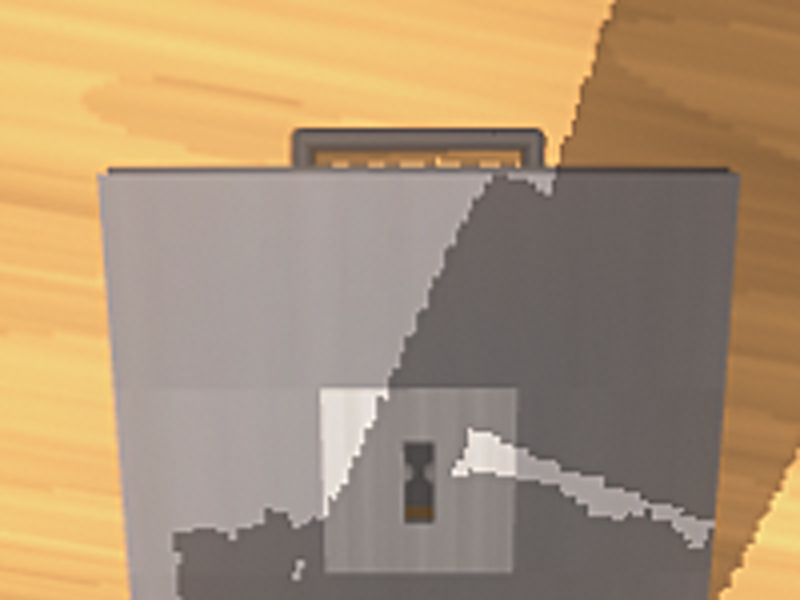

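```bash
python3 -c "
from h import *
# recompute with the state of w8
class C(dict): pass
c=read_camera('wrist'); s=get_state()
s0=dict(s); s0['eef_pos']=np.array([0.55728965,-0.0047438,0.16580695]); s0['tcp_rot']=R.from_matrix(np.array([[-0.9844,-0.1756,-0.0057],[-0.1756,0.9845,0.0017],[0.0054,0.0026,-1.0]])).as_quat()
print(s['eef_pos'])
print('slot',onz(c,crop([(419.5,482)],150,60,4),.06,s0).round(4))
print('slotends',onz(c,crop([(419,441),(419.5,523)],150,60,4),.06,s0).round(4))
P=onz(c,crop([(320,388),(517,388),(514,573),(325,573)],150,60,4),.06,s0);print('plate',P.round(4).tolist(),P.mean(0).round(4))
P=onz(c,[(175.5,102.5),(334,102.5),(323.5,247),(185.5,247)],.06,s0);print('lid',P.round(4).tolist(),P.mean(0).round(4))
c2=read_camera('top');f=c2['frame'][:,:,::-1]; cv2.imwrite('pics/t8a.png',cv2.resize(f[150:235,185:275],None,fx=6.4,fy=6.4,interpolation=cv2.INTER_CUBIC))
"
```

```text
[ 0.5580339  -0.004876    0.16704331]
slot [[ 0.5565 -0.0026  0.06  ]]
slotends [[ 0.5462 -0.0046  0.06  ]
 [ 0.5671 -0.0007  0.06  ]]
plate [[0.5374, -0.0307, 0.06], [0.5289, 0.0166, 0.06], [0.5761, 0.0255, 0.06], [0.5846, -0.0221, 0.06]] [ 0.5568 -0.0027  0.06  ]
lid [[0.4957, -0.0881, 0.06], [0.4696, 0.0569, 0.06], [0.6174, 0.0844, 0.06], [0.6436, -0.0628, 0.06]] [ 0.5566 -0.0024  0.06  ]
```

View pics/t8a.png

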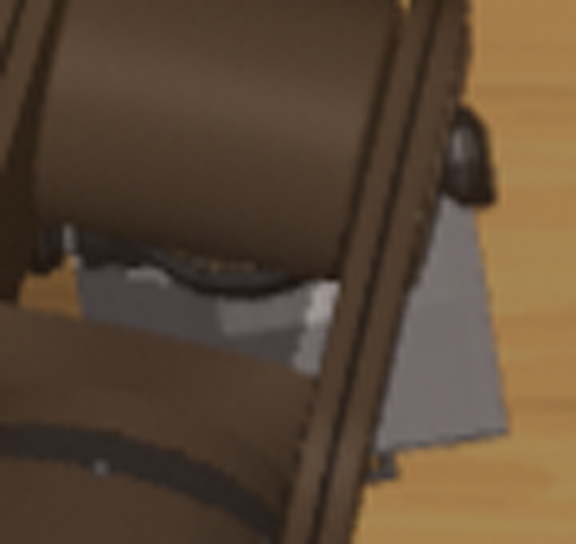

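Measured by the wrist camera, the slot centre is (0.5566, −0.0026). The top camera gives y about 3 mm lower. The wrist readings at yaw 70° and 190° agree with each other, so I'll use the wrist camera for both key and slot. Next I'll measure the key in nearly the same tool orientation.

```bash
python3 -c "
from h import *
go(.462,-.2425,.17,172.5)
"
```

```text
t 13.68 pos [ 0.5581 -0.0049  0.1673] yaw -169.83 rot [0.001, -0.003, 0.308] shift [0.1366, -0.2169, -0.0027] F [0.1 0.1 0. ] q [-0.19  0.07  1.9   0.    1.18 -1.94] op 0.999
```

>>> {"fn": "arm_command", "kwargs": {
  "steps": [
    [[0, 0, 0.1], [0.03, -0.04, -0.02], 1],
    [[0, 0, 0.2], [0.06, -0.09, -0.02], 1],
    [[0, 0, 0.308], [0.09, -0.14, -0.02], 1],
    [[0, 0, 0.308], [0.12, -0.19, -0.01], 1],
    [[0, 0, 0.308], [0.137, -0.217, -0.002], 1],
    [[0, -0.003, 0.308], [0.137, -0.217, -0.002], 1],
    [[0, -0.003, 0.308], [0.137, -0.217, -0.002], 1],
    [[0, -0.003, 0.308], [0.137, -0.217, -0.002], 1]
  ]
}}

```text
time: 14.68
eef_pos: [0.4623, -0.2417, 0.1697]
tcp_rot: [0.064, 0.998, 0.001, 0.0]
contact_force: [0.5, -0.2, 0.1]
opening: 1.0
```

```bash
python3 -c "
from h import *
import pickle
s,c=grab('wrist','pics/w9.png')
pickle.dump((s,c),open('w9.pkl','wb'))
print(proj(c,[[.462,-.2425,.04],[.462,-.2425,.084]],s), s['eef_pos'],R.from_quat(s['tcp_rot']).as_matrix().round(4).tolist())
f=c['frame'][:,:,::-1]; cv2.imwrite('pics/w9a.png',cv2.resize(f[110:240,190:330],None,fx=5,fy=5,interpolation=cv2.INTER_CUBIC)[:600])
for i in range(3):
  read_camera('wrist'); s=get_state(); print(s['eef_pos'].round(4),R.from_quat(s['tcp_rot']).as_matrix()[:,2].round(4))
"
```

```text
[[252.05753019 173.84901679]
 [251.82527934 185.927113  ]] [ 0.46227917 -0.24173471  0.16973956] [[-0.9917, 0.1286, 0.0005], [0.1286, 0.9917, 0.001], [-0.0004, 0.0011, -1.0]]
[ 0.4622 -0.2418  0.1696] [ 3.e-04  9.e-04 -1.e+00]
[ 0.4621 -0.2419  0.1696] [ 3.e-04  1.e-03 -1.e+00]
[ 0.4621 -0.242   0.1695] [ 1.e-04  1.e-03 -1.e+00]
```

View pics/w9a.png

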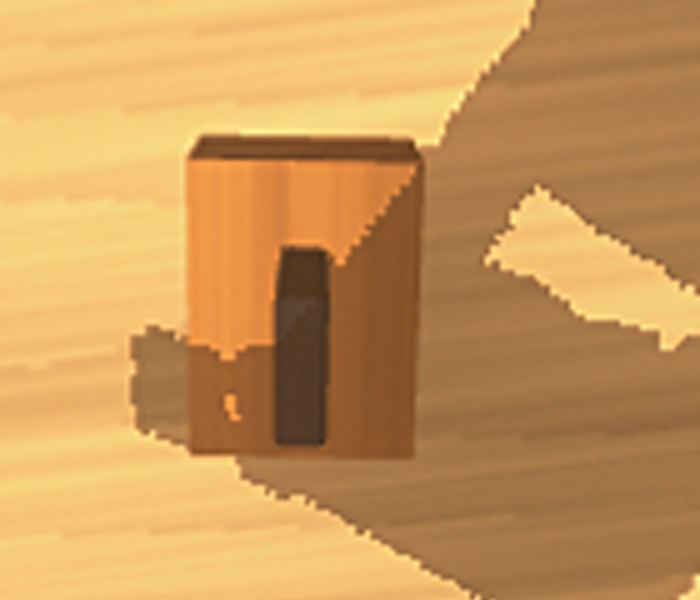

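```bash
python3 -c "
from h import *
import pickle
s,c=pickle.load(open('w9.pkl','rb'))
def rep(n,uv,z):
    P=onz(c,crop(uv,190,110,5),z,s); e=np.diff(np.r_[P,P[:1]],axis=0)
    print(n,'c',P.mean(0).round(4),'len',np.linalg.norm(e,axis=1).round(4),'ang',np.degrees(np.arctan2(e[:,1],e[:,0])).round(1))
    return P.mean(0)
rep('stand',[(188,158),(422,158),(414,457),(190,456)],.04)
k=rep('key',[(275,297),(328,297),(325,443),(275,443)],.084)
go(k[0],k[1],.057,172.5)
"
```

```text
stand c [ 0.4597 -0.2441  0.04  ] len [0.0488 0.0664 0.0498 0.0662] ang [ 82.7  -7.6 -97.6 171.5]
key c [ 0.4597 -0.2442  0.084 ] len [0.0097 0.0283 0.0094 0.0283] ang [ 82.7  -8.4 -97.3 172.1]
t 14.88 pos [ 0.4621 -0.242   0.1695] yaw 172.6 rot [0.001, -0.0, 0.002] shift [0.002, -0.0026, 0.1125] F [ 0.1 -0.5  0.4] q [-0.68 -0.02  1.99  0.    1.18 -2.12] op 1.002
```

Key and stand are concentric at (0.4597, −0.2442), and the sizes measured there fit (66.3 × 49.3 mm, key top 28 × 9.6). I'll descend and grip the key head.

>>> {"fn": "arm_command", "kwargs": {
  "steps": [
    [[0, 0, 0.002], [0.002, -0.0026, 0.04], 1],
    [[0, 0, 0.002], [0.002, -0.0026, 0.08], 1],
    [[0, 0, 0.002], [0.002, -0.0026, 0.11], 1],
    [[0, 0, 0.002], [0.002, -0.0026, 0.1225], 1],
    [[0, 0, 0.002], [0.002, -0.0026, 0.1225], 1],
    [[0, 0, 0.002], [0.002, -0.0026, 0.1225], 1]
  ],
  "force": 110
}}

```text
time: 15.62
eef_pos: [0.4609, -0.2449, 0.0486]
tcp_rot: [0.065, 0.998, -0.0, 0.001]
contact_force: [-0.5, -0.4, 0.5]
opening: 0.997
```

```bash
python3 -c "
from h import *
import pickle
s,c=grab('wrist','pics/w10.png')
go(.4597,-.2442,.047,172.5)
"
```

```text
t 15.68 pos [ 0.4609 -0.245   0.0487] yaw 172.49 rot [-0.001, 0.003, -0.0] shift [0.0013, 0.0007, 0.0017] F [ 0.1 -0.7 -0.2] q [-0.68  0.14  2.06  0.    0.93 -2.12] op 0.999
```

View pics/w10.png

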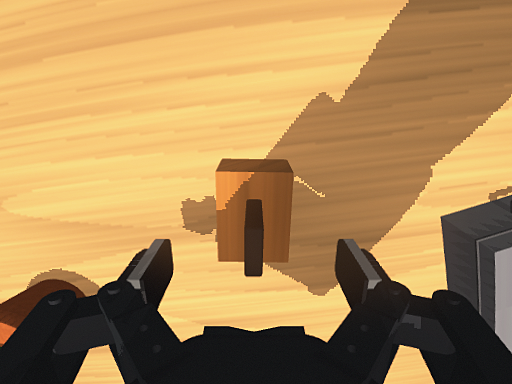

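The key head (cols 245–264, centre 254.5) is centred between the pads (170 and 338, centre 254). Closing.

>>> {"fn": "arm_command", "kwargs": {
  "steps": [
    [[0, 0.003, 0], [0.001, 0.0005, 0.0015], 1],
    [[0, 0.003, 0], [0.001, 0.0005, 0.0015], -1],
    [[0, 0.003, 0], [0.001, 0.0005, 0.0015], -1],
    [[0, 0.003, 0], [0.001, 0.0005, 0.0015], -1],
    [[0, 0.003, 0], [0.001, 0.0005, 0.0015], -1],
    [[0, 0.003, 0], [0.001, 0.0005, 0.0015], -1],
    [[0, 0.003, 0], [0.001, 0.0005, 0.0015], -1],
    [[0, 0.003, 0], [0.001, 0.0005, 0.0015], -1],
    [[0, 0.003, 0], [0.001, 0.0005, 0.0015], -1],
    [[0, 0.003, 0], [0.001, 0.0005, 0.0015], -1]
  ],
  "force": 110
}}

```text
time: 16.92
eef_pos: [0.4601, -0.2445, 0.0475]
tcp_rot: [0.065, 0.998, -0.0, 0.0]
contact_force: [0.0, -0.1, 3.2]
opening: 0.073
```

```bash
python3 -c "
from h import *
for i in range(3):
  s=get_state(); print(s['eef_pos'].round(4),R.from_quat(s['tcp_rot']).as_matrix()[:,2].round(4),s['contact_force'].round(2),s['wrist_torque'].round(3),s['opening']); s,c=grab('wrist','pics/w11.png')
go(.4597,-.2442,.13,172.5)
"
```

```text
[ 0.4601 -0.2445  0.0475] [ 0.e+00 -9.e-04 -1.e+00] [ 0.03 -0.09  3.18] [0.095 0.062 0.029] 0.0726498212742153
[ 0.4602 -0.2446  0.0475] [ 0.    -0.001 -1.   ] [-0.58 -0.02  3.9 ] [ 0.015  0.113 -0.007] 0.07317240751989897
[ 0.4602 -0.2446  0.0475] [ 1.e-04 -1.e-03 -1.e+00] [-0.56  0.31  2.61] [0.004 0.096 0.02 ] 0.0730218670166769
t 17.07 pos [ 0.4602 -0.2446  0.0475] yaw 172.5 rot [-0.001, 0.0, -0.0] shift [0.0005, 0.0002, -0.0825] F [-0.4 -1.2  3.4] q [-0.68  0.14  2.06 -0.    0.93 -2.12] op 0.077
```

View pics/w11.png

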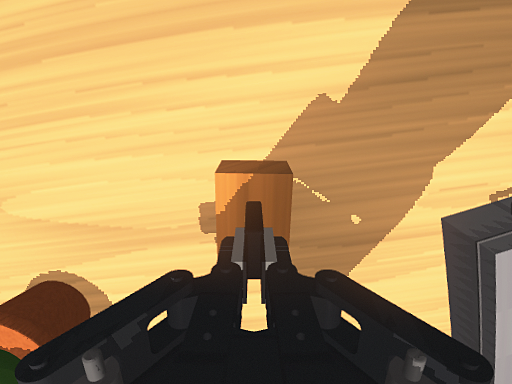

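Gripped with no sideways force. Lifting out, then moving over the keyhole at yaw 190°.

>>> {"fn": "arm_command", "kwargs": {
  "steps": [
    [[0, 0, 0], [0, 0, -0.02], -1],
    [[0, 0, 0], [0, 0, -0.045], -1],
    [[0, 0, 0], [0, 0, -0.075], -1],
    [[0, 0, 0], [0, 0, -0.085], -1],
    [[0, 0, 0], [0, 0, -0.085], -1]
  ]
}}

```text
time: 17.7
eef_pos: [0.4601, -0.2444, 0.1323]
tcp_rot: [0.065, 0.998, -0.001, 0.0]
contact_force: [-0.2, 0.2, -1.0]
opening: 0.078
```

```bash
python3 -c "
from h import *
s,c=grab('wrist','pics/w12.png')
go(.5571,-.0025,.13,190)
"
```

```text
t 17.75 pos [ 0.4596 -0.244   0.1314] yaw 172.49 rot [0.0, -0.001, -0.306] shift [-0.0651, 0.2522, 0.0013] F [ 0.4  0.5 -0.7] q [-0.68  0.02  2.02 -0.    1.1  -2.12] op 0.079
```

View pics/w12.png

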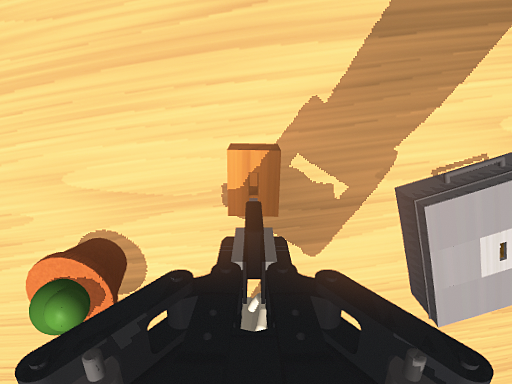

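>>> {"fn": "arm_command", "kwargs": {
  "steps": [
    [[0, 0, -0.06], [-0.013, 0.05, 0.001], -1],
    [[0, 0, -0.12], [-0.026, 0.1, 0.001], -1],
    [[0, 0, -0.18], [-0.039, 0.15, 0.001], -1],
    [[0, 0, -0.24], [-0.052, 0.2, 0.001], -1],
    [[0, 0, -0.306], [-0.062, 0.24, 0.001], -1],
    [[0, 0, -0.306], [-0.065, 0.252, 0.001], -1],
    [[0, 0, -0.306], [-0.065, 0.252, 0.001], -1],
    [[0, 0, -0.306], [-0.065, 0.252, 0.001], -1],
    [[0, 0, -0.306], [-0.065, 0.252, 0.001], -1]
  ]
}}

```text
time: 18.88
eef_pos: [0.5567, -0.0039, 0.1301]
tcp_rot: [-0.086, 0.996, -0.0, -0.001]
contact_force: [-0.4, 0.5, -0.0]
opening: 0.076
```

```bash
python3 -c "
from h import *
s,c=grab('wrist','pics/w13.png')
cv2.imwrite('pics/w13a.png',cv2.resize(c['frame'][100:280,170:350,::-1],None,fx=3.3,fy=3.3,interpolation=cv2.INTER_CUBIC))
go(.5571,-.0025,.0945,190)
a=np.radians(10);ex=np.array([np.cos(a),np.sin(a),0]);ey=np.array([-np.sin(a),np.cos(a),0])
print(proj(c,[np.array([.5566,-.0026,.06])+ex*.0105*i+ey*.00375*j for i,j in((1,1),(-1,1),(-1,-1),(1,-1))],s).round(1))
"
```

```text
t 18.93 pos [ 0.5568 -0.0038  0.1303] yaw -170.08 rot [0.0, -0.001, -0.001] shift [-0.0006, 0.0012, 0.0357] F [-0.4  0.3 -0.5] q [-0.19  0.1   1.93 -0.    1.1  -1.93] op 0.081
[[258.  202.6]
 [258.1 179.9]
 [249.5 179.9]
 [249.6 202.6]]
```

View pics/w13a.png

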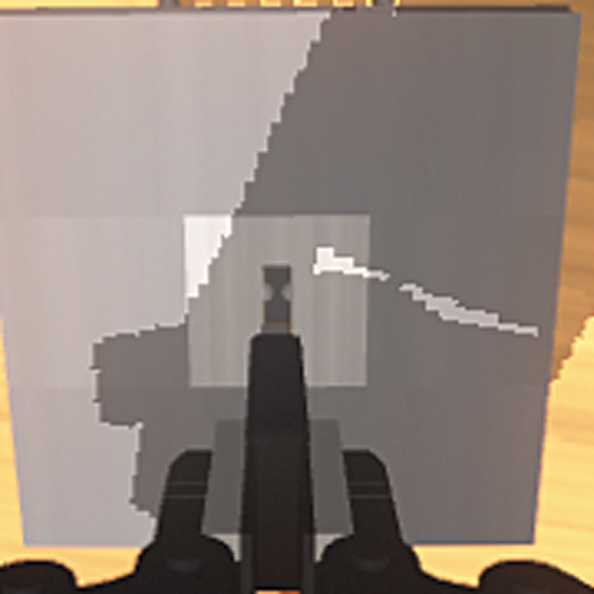

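The slot appears exactly as predicted (column 253.8, near edge row 180). Descending to about 5 mm above the lid.

>>> {"fn": "arm_command", "kwargs": {
  "steps": [
    [[0, 0, -0.001], [-0.0006, 0.0012, 0.01], -1],
    [[0, 0, -0.001], [-0.0006, 0.0012, 0.022], -1],
    [[0, 0, -0.001], [-0.0006, 0.0012, 0.032], -1],
    [[0, 0, -0.001], [-0.0006, 0.0012, 0.036], -1],
    [[0, 0, -0.001], [-0.0006, 0.0012, 0.036], -1],
    [[0, 0, -0.001], [-0.0006, 0.0012, 0.036], -1],
    [[0, 0, -0.001], [-0.0006, 0.0012, 0.036], -1]
  ]
}}

```text
time: 19.8
eef_pos: [0.5575, -0.0025, 0.0948]
tcp_rot: [-0.087, 0.996, -0.0, -0.0]
contact_force: [0.2, 0.2, -0.3]
opening: 0.08
```

```bash
python3 -c "
from h import *
s,c=grab('wrist','pics/w14.png')
cv2.imwrite('pics/w14a.png',cv2.resize(c['frame'][100:280,170:350,::-1],None,fx=3.3,fy=3.3,interpolation=cv2.INTER_CUBIC))
go(.5571,-.0025,.087,190)
print(get_state()['wrist_torque'])
"
```

```text
t 19.85 pos [ 0.5574 -0.0025  0.0947] yaw -170.02 rot [-0.0, -0.0, -0.0] shift [0.0003, 0.0001, 0.0077] F [-0.4  0.3  0.5] q [-0.19  0.15  1.96 -0.    1.04 -1.93] op 0.079
[-0.00965741 -0.013249    0.02857316]
```

View pics/w14a.png

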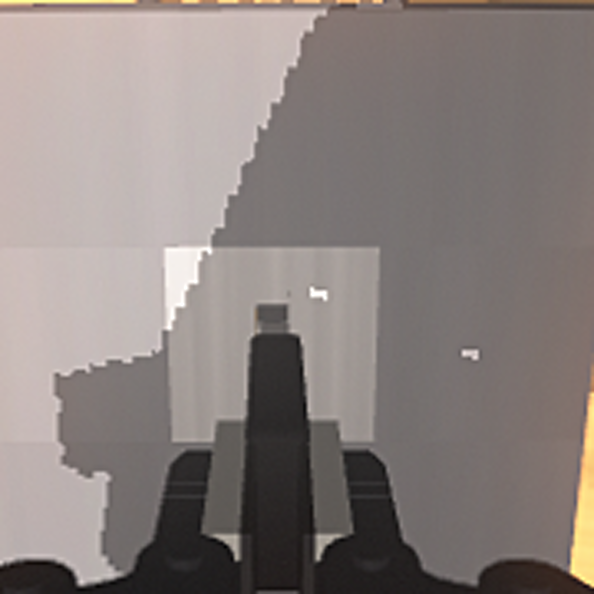

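```bash
python3 -c "
from h import *
f=cv2.imread('pics/w14.png')
print('rowcol base 230..275')
for r in [176,178,180,186,190,194,197,200,204,210,225,240,260]: print(r,f[r,235:272].mean(1).astype(int).tolist())
for r in [180,185]: 
  print(r,f[r,215:225].mean(1).astype(int).tolist(),f[r,280:290].mean(1).astype(int).tolist())
cv2.imwrite('pics/w14b.png',cv2.resize(f[170:260,215:290],None,fx=6.5,fy=6.5,interpolation=cv2.INTER_NEAREST))
"
```

```text
rowcol base 230..275
176 [164, 167, 164, 161, 164, 164, 162, 161, 160, 160, 160, 160, 161, 160, 161, 163, 165, 166, 169, 168, 166, 161, 162, 161, 162, 164, 163, 164, 163, 162, 159, 156, 156, 158, 158, 162, 163]
178 [165, 165, 162, 160, 161, 161, 160, 159, 158, 158, 160, 158, 160, 159, 160, 160, 162, 165, 166, 167, 163, 160, 158, 159, 161, 162, 161, 162, 162, 161, 157, 154, 155, 157, 157, 159, 161]
180 [167, 163, 163, 160, 161, 162, 160, 160, 159, 158, 159, 159, 159, 160, 160, 161, 163, 165, 168, 165, 162, 162, 158, 159, 162, 161, 161, 161, 161, 160, 157, 155, 154, 157, 158, 158, 161]
186 [166, 164, 162, 160, 159, 162, 160, 159, 160, 158, 158, 158, 158, 159, 160, 161, 161, 164, 167, 165, 162, 161, 158, 159, 160, 162, 161, 160, 159, 154, 150, 150, 152, 154, 156, 159, 162]
190 [166, 164, 162, 159, 159, 161, 160, 158, 159, 158, 158, 158, 159, 160, 160, 161, 162, 165, 169, 166, 163, 161, 159, 160, 160, 160, 161, 159, 156, 168, 160, 158, 155, 253, 173, 154, 162]
194 [166, 164, 162, 160, 157, 160, 159, 158, 156, 156, 158, 165, 123, 84, 81, 84, 84, 83, 85, 84, 81, 74, 137, 160, 160, 159, 160
[... 759 characters left out ...]
157, 161]
225 [160, 159, 157, 154, 153, 153, 154, 154, 158, 135, 58, 39, 42, 44, 44, 43, 42, 43, 42, 43, 43, 43, 42, 42, 41, 41, 39, 25, 125, 157, 152, 150, 152, 153, 153, 156, 158]
240 [94, 93, 91, 92, 92, 92, 91, 92, 100, 49, 35, 38, 40, 45, 43, 44, 44, 43, 44, 45, 44, 43, 44, 43, 45, 41, 38, 35, 30, 94, 93, 91, 91, 91, 90, 90, 91]
260 [87, 86, 85, 86, 84, 87, 90, 63, 33, 28, 28, 31, 31, 38, 38, 34, 35, 37, 34, 36, 38, 35, 36, 36, 36, 31, 29, 31, 29, 23, 51, 88, 86, 84, 85, 85, 86]
180 [190, 191, 190, 187, 200, 240, 240, 239, 240, 240] [153, 153, 152, 156, 148, 119, 116, 117, 117, 117]
185 [189, 190, 190, 189, 182, 239, 241, 239, 239, 239] [153, 153, 152, 154, 139, 117, 116, 116, 116, 115]
```

View pics/w14b.png

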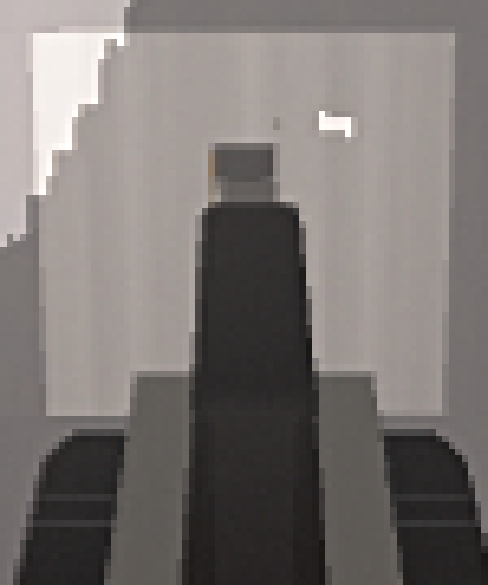

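```bash
python3 -c "
from h import *
c=read_camera('wrist'); M=np.array(c['mount'])
def pt(P):
    q=(np.atleast_2d(P)-M[:3,3])@M[:3,:3]*[1,-1,-1]
    return cv2.projectPoints(q,np.zeros(3),np.zeros(3),K(c),np.array(c['dist']))[0].reshape(-1,2).round(1).tolist()
print('head bottom front',pt([[.0155,0,.0075]]),'head top front',pt([[.0155,0,-.0365]]))
print('blade tip corner',pt([[.0105,0,.0295],[.0085,0,.0295],[.0105,0,.0275],[.0105,0,.0255],[.0105,0,.0215]]))
print('slot near edge (tool frame, x=10.5, 11,12)',pt([[.0105,0,.0347],[.0115,0,.0347],[.0125,0,.0347]]), 'plate edges', pt([[.025,0,.0347]]))
f=cv2.imread('pics/w14.png').astype(int).mean(2)
for col in (250,252,254): print(f[170:210,col].astype(int).tolist())
print(f[168:180,262].astype(int).tolist())
"
```

```text
head bottom front [[251.9, 198.6]] head top front [[251.3, 228.1]]
blade tip corner [[252.1, 194.9], [252.1, 197.5], [252.1, 195.8], [252.0, 196.7], [252.0, 198.6]]
slot near edge (tool frame, x=10.5, 11,12) [[252.1, 192.6], [252.1, 191.3], [252.1, 190.1]] plate edges [[252.1, 173.9]]
[119, 120, 119, 118, 124, 163, 163, 162, 160, 160, 161, 161, 160, 161, 160, 161, 161, 161, 161, 161, 161, 169, 106, 83, 84, 84, 83, 83, 95, 93, 99, 60, 50, 51, 51, 51, 51, 49, 49, 50]
[119, 119, 119, 116, 125, 168, 166, 166, 165, 166, 165, 166, 165, 164, 165, 163, 164, 163, 163, 164, 165, 174, 108, 83, 83, 85, 84, 82, 96, 95, 100, 61, 50, 51, 51, 50, 51, 50, 50, 49]
[119, 119, 118, 115, 126, 168, 168, 166, 167, 166, 165, 166, 165, 165, 165, 164, 165, 166, 165, 165, 166, 174, 108, 83, 84, 83, 84, 81, 95, 95, 100, 61, 50, 50, 50, 51, 51, 50, 50, 49]
[117, 118, 117, 117, 118, 114, 124, 164, 164, 163, 162, 162]
```

```bash
python3 -c "
from h import *
c=read_camera('wrist'); M=np.array(c['mount'])
def pt(P):
    q=(np.atleast_2d(P)-M[:3,3])@M[:3,:3]*[1,-1,-1]
    return cv2.projectPoints(q,np.zeros(3),np.zeros(3),K(c),np.array(c['dist']))[0].reshape(-1,2).round(1).tolist()
print('pad tip',pt([[.011,.008,0],[.011,-.008,0],[.011,.008,-.005],[.011,.008,.004],[-.011,.008,0]]))
f=cv2.imread('pics/w14.png').astype(int).mean(2)
for col in (238,241,266,269): print(col,f[215:250,col].astype(int).tolist())
print(f[205:270,253].astype(int).tolist())
for n,col in (('w11',254),('w10',254)):
  g=cv2.imread(f'pics/{n}.png').astype(int).mean(2); print(n,g[190:290,col].astype(int).tolist())
f=cv2.imread('pics/w14.png');cv2.imwrite('pics/w14c.png',cv2.resize(f[190:310,195:315],None,fx=5,fy=5,interpolation=cv2.INTER_NEAREST)*2)
"
```

```text
pad tip [[264.5, 209.4], [239.1, 209.3], [264.8, 212.4], [264.3, 207.0], [264.0, 240.5]]
238 [156, 156, 157, 155, 155, 155, 155, 154, 154, 155, 154, 160, 120, 90, 93, 92, 93, 92, 92, 93, 92, 92, 91, 92, 92, 92, 91, 91, 91, 90, 91, 90, 91, 91, 90]
241 [154, 154, 154, 152, 155, 154, 155, 154, 152, 154, 154, 160, 120, 89, 92, 93, 93, 93, 92, 93, 93, 93, 92, 93, 92, 91, 92, 92, 91, 93, 90, 91, 91, 92, 91]
266 [151, 150, 151, 150, 150, 150, 151, 149, 150, 150, 150, 155, 117, 88, 90, 92, 92, 92, 92, 91, 92, 92, 92, 90, 91, 91, 91, 91, 92, 90, 92, 91, 92, 91, 92]
269 [153, 153, 153, 153, 153, 153, 153, 153, 152, 152, 153, 157, 119, 88, 91, 91, 92, 91, 91, 91, 92, 92, 90, 91, 91, 90, 90, 90, 90, 91, 90, 90, 89, 89, 89]
[49, 50, 51, 50, 50, 49, 48, 49, 48, 49, 47, 48, 48, 46, 45, 46, 44, 46, 43, 44, 42, 44, 42, 43, 41, 42, 44, 47, 48, 46, 46, 46, 45, 46, 43, 44, 43, 44, 42, 42, 43, 41, 41, 41, 40, 40, 37, 40, 38, 41, 37, 37, 37, 37, 36, 34, 37, 35, 35, 35, 34, 35, 35, 33, 35]
w11 [103, 103, 102, 102, 101, 102, 102, 101, 101, 103, 108, 58, 46, 45, 47, 46, 46, 44, 44, 45, 43, 43, 42, 45, 42, 44, 42, 41, 42, 40, 40, 41, 40, 39, 38, 40, 40, 37, 38, 38, 40, 41, 43, 44, 44, 46, 42, 42, 43, 42, 42, 44, 43, 42, 41, 40, 41, 40, 39, 41, 39, 39, 40, 40, 39, 38, 39, 38, 38, 37, 37, 37, 37, 37, 37, 34, 35, 34, 34, 35, 34, 33, 34, 34, 32, 34, 32, 27, 7, 166, 210, 203, 202, 201, 201, 200, 197, 197, 196, 196]
w10 [95, 95, 95, 93, 95, 94, 94, 94, 100, 54, 39, 43, 42, 41, 39, 40, 41, 42, 40, 39, 41, 39, 40, 40, 39, 39, 39, 40, 38, 38, 40, 38, 37, 38, 39, 37, 36, 38, 40, 42, 44, 45, 44, 43, 44, 43, 46, 44, 45, 45, 45, 44, 45, 45, 44, 45, 44, 43, 47, 45, 44, 47, 46, 44, 45, 45, 43, 44, 44, 43, 43, 45, 44, 44, 42, 42, 43, 41, 43, 42, 42, 42, 41, 41, 37, 25, 106, 184, 198, 193, 193, 193, 193, 192, 188, 188, 188, 187, 185, 179]
```

View pics/w14c.png

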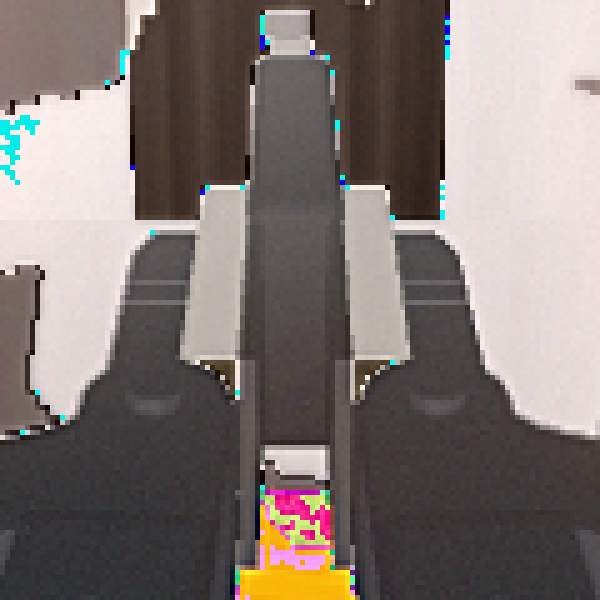

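The slot's column is 0.5 px left of the key's line. The along-slot (x) estimates disagree: by different depths the key needs between +0.3 and +1.8 mm in tool x. I'll go to the middle and let contact decide.

>>> {"fn": "arm_command", "kwargs": {
  "steps": [
    [[0, 0, 0], [0.001, -0.0003, 0.002], -1],
    [[0, 0, 0], [0.001, -0.0003, 0.004], -1],
    [[0, 0, 0], [0.001, -0.0003, 0.005], -1],
    [[0, 0, 0], [0.001, -0.0003, 0.006], -1],
    [[0, 0, 0], [0.001, -0.0003, 0.007], -1],
    [[0, 0, 0], [0.001, -0.0003, 0.0075], -1],
    [[0, 0, 0], [0.001, -0.0003, 0.0075], -1]
  ]
}}

```text
time: 20.82
eef_pos: [0.5563, -0.003, 0.087]
tcp_rot: [-0.087, 0.996, -0.0, -0.0]
contact_force: [-0.0, 0.7, -0.1]
opening: 0.077
```

```bash
cat >> h.py <<'E'
def st():
    s=get_state(); r=R.from_quat(s["tcp_rot"]); f=r.inv().apply(s["contact_force"]); t=r.inv().apply(s["wrist_torque"])
    print("t",round(float(s["time"]),2),"pos",s["eef_pos"].round(4),"yaw",round(np.degrees(yaw(s["tcp_rot"])),2),"tilt",r.as_matrix()[:2,2].round(4),"Ftool",f.round(1),"Ttool",t.round(3),"op",round(float(s["opening"]),3),"tipz",round(s["eef_pos"][2]-.0295-.06,4))
E
python3 -c "
from h import *
st()"
```

```text
t 20.82 pos [ 0.5563 -0.003   0.087 ] yaw -170.02 tilt [-0.0007 -0.0002] Ftool [-0.1  0.7  0.1] Ttool [ 0.023 -0.01   0.012] op 0.077 tipz -0.0025
```

The tip is 2.5 mm below lid level with no force, so it seems to have entered. I'll continue to −8 mm.

>>> {"fn": "arm_command", "kwargs": {
  "steps": [
    [[0, 0, 0], [0, 0, 0.0015], -1],
    [[0, 0, 0], [0, 0, 0.003], -1],
    [[0, 0, 0], [0, 0, 0.0045], -1],
    [[0, 0, 0], [0, 0, 0.006], -1],
    [[0, 0, 0], [0, 0, 0.006], -1]
  ]
}}

```text
time: 21.45
eef_pos: [0.5562, -0.0029, 0.0808]
tcp_rot: [-0.087, 0.996, -0.0, -0.001]
contact_force: [-0.0, 0.3, -1.5]
opening: 0.081
```

```bash
python3 -c "
from h import *
st()
s,c=grab('wrist','pics/w15.png')
cv2.imwrite('pics/w15a.png',cv2.resize(c['frame'][160:300,190:320,::-1],None,fx=4,fy=4,interpolation=cv2.INTER_CUBIC))
s,c=grab('scene','pics/s15.png')
cv2.imwrite('pics/s15a.png',cv2.resize(c['frame'][120:230,210:330,::-1],None,fx=5,fy=5,interpolation=cv2.INTER_CUBIC))
"
```

```text
t 21.45 pos [ 0.5562 -0.0029  0.0808] yaw -170.02 tilt [-0.0011 -0.0001] Ftool [-0.   0.3  1.5] Ttool [ 0.01  -0.007 -0.035] op 0.081 tipz -0.0087
```

View pics/w15a.png

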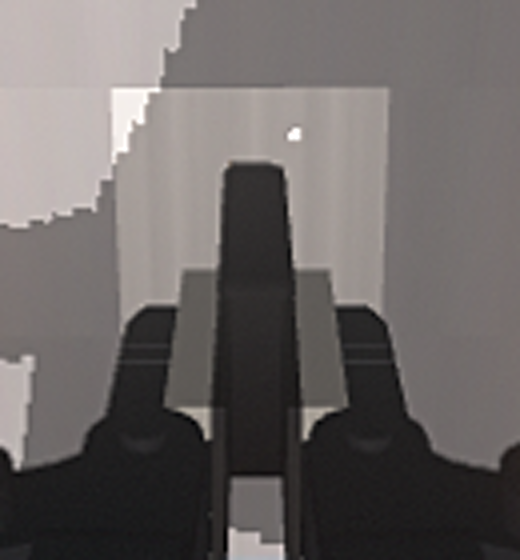

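View pics/s15a.png

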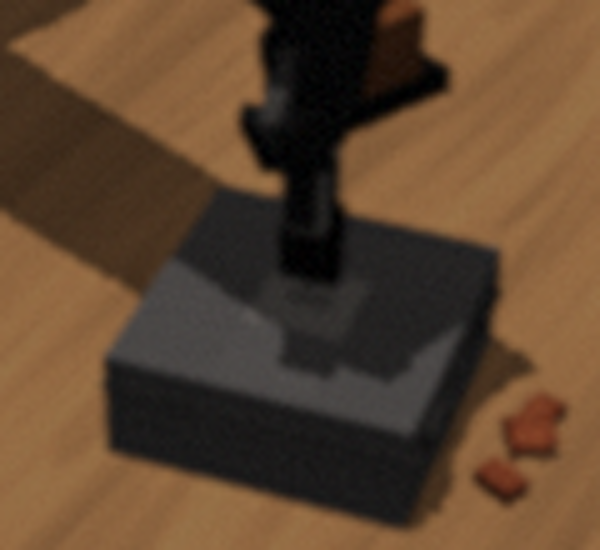

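The key is about 8.7 mm in and straight. Now the firm push with slight wiggles, in stages.

>>> {"fn": "arm_command", "kwargs": {
  "steps": [
    [[0, 0, 0.01], [0, 0, 0.0015], -1],
    [[0, 0, -0.01], [0, 0, 0.003], -1],
    [[0, 0, 0.015], [0, 0, 0.004], -1],
    [[0, 0, -0.015], [0, 0, 0.005], -1]
  ],
  "force": 120
}}

```text
time: 22.05
eef_pos: [0.5574, -0.0035, 0.0786]
tcp_rot: [-0.095, 0.995, -0.001, 0.0]
contact_force: [-3.7, -0.9, 11.0]
opening: 0.07
```

```bash
python3 -c "
from h import *
st()"
```

```text
t 22.05 pos [ 0.5574 -0.0035  0.0786] yaw -169.06 tilt [ 0.0007 -0.0013] Ftool [  3.8  -0.2 -11. ] Ttool [-0.028  0.78   0.019] op 0.07 tipz -0.0109
```

>>> {"fn": "arm_command", "kwargs": {
  "steps": [
    [[0, 0, 0.01], [0.001, 0, 0.003], -1],
    [[0, 0, -0.005], [0.001, 0, 0.0045], -1],
    [[0, 0, 0.025], [0.001, 0, 0.005], -1],
    [[0, 0, 0.0], [0.001, 0, 0.005], -1],
    [[0, 0, 0.025], [0.001, 0, 0.005], -1]
  ]
}}

```text
time: 22.68
eef_pos: [0.5569, -0.0038, 0.0738]
tcp_rot: [-0.083, 0.997, -0.001, 0.001]
contact_force: [0.7, -0.2, 2.2]
opening: 0.073
```

```bash
python3 -c "
from h import *
st()"
```

```text
t 22.68 pos [ 0.5569 -0.0038  0.0738] yaw -170.53 tilt [ 0.002  -0.0016] Ftool [-0.7 -0.3 -2.2] Ttool [ 0.075 -0.049  0.008] op 0.073 tipz -0.0157
```

Past the first pins (tip at −15.7). Continuing past the second.

>>> {"fn": "arm_command", "kwargs": {
  "steps": [
    [[0, 0, -0.01], [0, 0, 0.003], -1],
    [[0, 0, 0.02], [0, 0, 0.0045], -1],
    [[0, 0, -0.005], [0, 0, 0.006], -1],
    [[0, 0, 0.02], [0, 0, 0.007], -1],
    [[0, 0, -0.005], [0, 0, 0.0075], -1],
    [[0, 0, 0.01], [0, 0, 0.0075], -1]
  ]
}}

```text
time: 23.42
eef_pos: [0.5572, -0.0039, 0.0675]
tcp_rot: [-0.078, 0.997, -0.001, 0.001]
contact_force: [-2.6, -0.4, 8.1]
opening: 0.073
```

```bash
python3 -c "
from h import *
st()"
```

```text
t 23.43 pos [ 0.5572 -0.0039  0.0675] yaw -171.07 tilt [ 0.0019 -0.0017] Ftool [ 2.6  0.  -8.1] Ttool [-0.095  0.417 -0.073] op 0.073 tipz -0.022
```

>>> {"fn": "arm_command", "kwargs": {
  "steps": [
    [[0, 0, 0], [0.0005, 0.0003, 0.003], -1],
    [[0, 0, 0.015], [0.0005, 0.0003, 0.0045], -1],
    [[0, 0, -0.01], [0.0005, 0.0003, 0.005], -1],
    [[0, 0, 0], [0.0005, 0.0003, 0.005], -1]
  ]
}}

```text
time: 23.92
eef_pos: [0.5577, -0.0039, 0.0674]
tcp_rot: [-0.078, 0.997, -0.001, 0.001]
contact_force: [-10.0, 0.3, 24.7]
opening: 0.068
```

```bash
python3 -c "
from h import *
st()
s,c=grab('wrist','pics/w16.png')
cv2.imwrite('pics/w16a.png',cv2.resize(c['frame'][160:300,190:320,::-1],None,fx=4,fy=4,interpolation=cv2.INTER_CUBIC))
s,c=grab('scene','pics/s16.png')
cv2.imwrite('pics/s16a.png',cv2.resize(c['frame'][120:230,210:330,::-1],None,fx=5,fy=5,interpolation=cv2.INTER_CUBIC))
"
```

```text
t 23.93 pos [ 0.5577 -0.0039  0.0674] yaw -171.01 tilt [ 0.0016 -0.0024] Ftool [  9.8   1.8 -24.7] Ttool [-0.417  1.76  -0.066] op 0.068 tipz -0.0221
```

View pics/w16a.png

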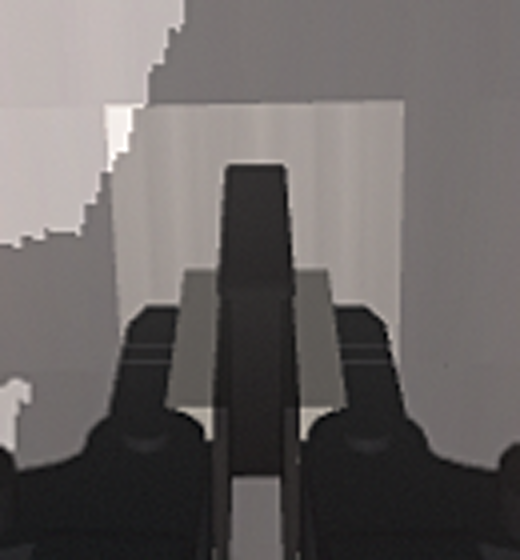

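View pics/s16a.png

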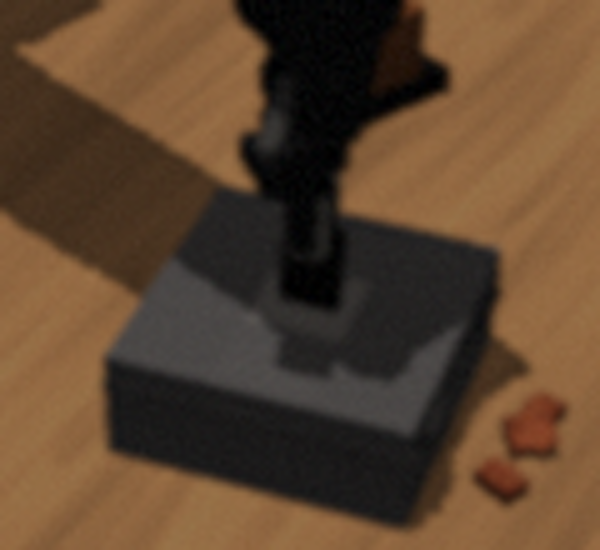

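The key is home: z stayed at 0.0674 under 25 N, tip 22 mm down, no slip in the grip. Now I'll turn clockwise, about +z of the tool, with a light push down.

>>> {"fn": "arm_command", "kwargs": {
  "steps": [
    [[0, 0, 0.05], [0.001, 0.0007, 0.002], -1],
    [[0, 0, 0.15], [0.001, 0.0007, 0.002], -1],
    [[0, 0, 0.27], [0.001, 0.0007, 0.002], -1],
    [[0, 0, 0.39], [0.001, 0.0007, 0.002], -1],
    [[0, 0, 0.5], [0.001, 0.0007, 0.002], -1],
    [[0, 0, 0.5], [0.001, 0.0007, 0.002], -1]
  ]
}}

```text
time: 24.78
eef_pos: [0.5574, -0.0032, 0.0675]
tcp_rot: [0.171, 0.985, -0.001, 0.001]
contact_force: [-3.2, 0.7, 11.8]
opening: 0.076
```

```bash
python3 -c "
from h import *
st(); go(.5563,-.003,.066,190-60)
s,c=grab('wrist','pics/w17.png')
cv2.imwrite('pics/w17a.png',cv2.resize(c['frame'][140:300,180:330,::-1],None,fx=3.7,fy=3.7,interpolation=cv2.INTER_CUBIC))
"
```

```text
t 24.77 pos [ 0.5574 -0.0032  0.0675] yaw 160.33 tilt [ 0.0026 -0.002 ] Ftool [  3.2  -0.4 -11.8] Ttool [ 0.031  0.68  -0.064] op 0.076 tipz -0.022
t 24.77 pos [ 0.5574 -0.0032  0.0675] yaw 160.33 rot [-0.0, 0.003, 0.529] shift [0.0011, -0.0002, 0.0015] F [-3.2  0.7 11.8] q [-0.19  0.19  1.97 -0.    0.98 -1.41] op 0.076
```

View pics/w17a.png

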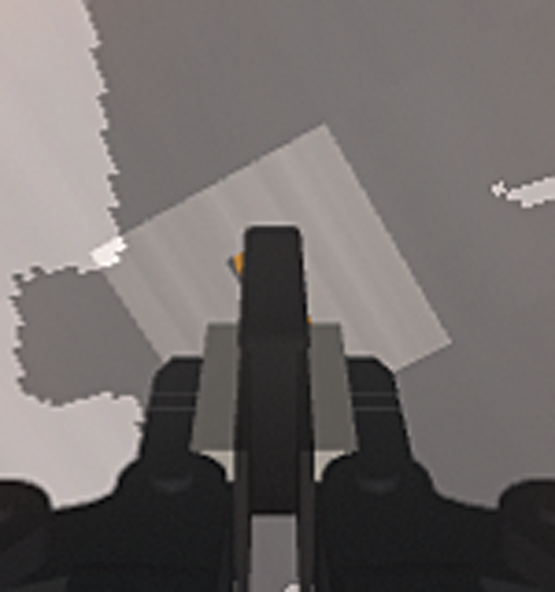

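The cylinder is following: the slot ends show gold around (240,262) beside the turned head. Continuing.

>>> {"fn": "arm_command", "kwargs": {
  "steps": [
    [[0, 0, 0.12], [0.001, 0, 0.002], -1],
    [[0, 0, 0.24], [0.001, 0, 0.002], -1],
    [[0, 0, 0.36], [0.001, 0, 0.002], -1],
    [[0, 0, 0.48], [0.001, 0, 0.002], -1],
    [[0, 0, 0.6], [0.001, 0, 0.002], -1],
    [[0, 0, 0.6], [0.001, 0, 0.002], -1]
  ]
}}

```text
time: 25.58
eef_pos: [0.5578, -0.0026, 0.0674]
tcp_rot: [0.454, 0.891, 0.0, 0.003]
contact_force: [-1.9, 0.9, 9.8]
opening: 0.073
```

```bash
python3 -c "
from h import *
st(); go(.5563,-.003,.066,190-92)
"
```

```text
t 25.57 pos [ 0.5578 -0.0026  0.0674] yaw 125.95 tilt [ 0.0052 -0.0015] Ftool [ 1.8 -1.  -9.8] Ttool [ 0.096  0.412 -0.054] op 0.073 tipz -0.0221
t 25.57 pos [ 0.5578 -0.0026  0.0674] yaw 125.95 rot [0.004, 0.003, 0.488] shift [0.0005, -0.0015, 0.0014] F [-1.9  0.9  9.8] q [-0.19  0.19  1.97 -0.    0.98 -0.81] op 0.073
```

>>> {"fn": "arm_command", "kwargs": {
  "steps": [
    [[0.002, 0.001, 0.12], [0.0005, 0, 0.002], -1],
    [[0.002, 0.001, 0.24], [0.0005, -0.0003, 0.002], -1],
    [[0.002, 0.001, 0.36], [0.0005, -0.0005, 0.002], -1],
    [[0.002, 0.001, 0.46], [0.0005, -0.0005, 0.002], -1],
    [[0.002, 0.001, 0.5], [0.0005, -0.0005, 0.002], -1],
    [[0.002, 0.001, 0.5], [0.0005, -0.0005, 0.002], -1],
    [[0.002, 0.001, 0.5], [0.0005, -0.0005, 0.002], -1]
  ]
}}

```text
time: 26.45
eef_pos: [0.5586, -0.0024, 0.0675]
tcp_rot: [0.66, 0.751, 0.001, 0.003]
contact_force: [-0.4, 1.1, 9.4]
opening: 0.073
```

```bash
python3 -c "
from h import *
st()
s,c=grab('wrist','pics/w18.png')
cv2.imwrite('pics/w18a.png',cv2.resize(c['frame'][140:300,180:330,::-1],None,fx=3.7,fy=3.7,interpolation=cv2.INTER_CUBIC))
grab('scene','pics/s18.png')
st()
"
```

```text
t 26.45 pos [ 0.5586 -0.0024  0.0675] yaw 97.35 tilt [ 0.0058 -0.0014] Ftool [ 1.1 -0.2 -9.4] Ttool [ 0.249  0.186 -0.119] op 0.073 tipz -0.022
t 26.55 pos [ 0.5585 -0.0024  0.0675] yaw 97.35 tilt [ 0.0058 -0.0014] Ftool [  1.2  -0.6 -10.6] Ttool [ 0.238  0.244 -0.13 ] op 0.073 tipz -0.022
```

View pics/w18a.png

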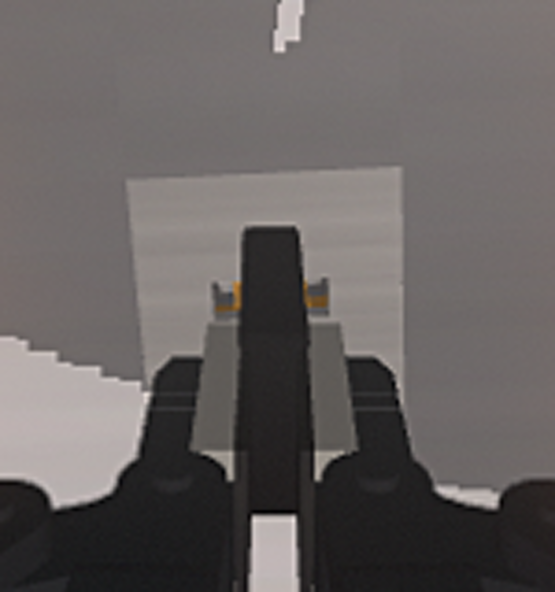

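View pics/s18.png

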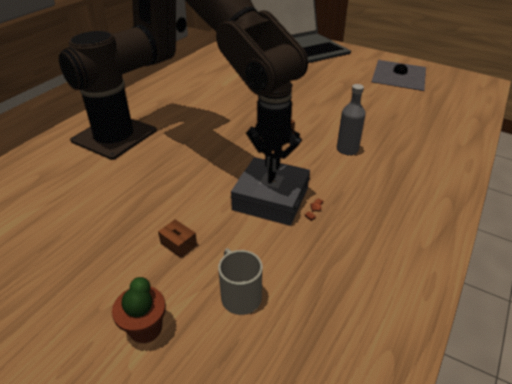

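The head is square to the slot at about 92.6° and the torque (−0.12 N m) fits the spring near its stop. I'll add a small margin and hold.

>>> {"fn": "arm_command", "kwargs": {
  "steps": [
    [[0.001, 0.001, 0.035], [0.0003, -0.0003, 0.002], -1],
    [[0.001, 0.001, 0.035], [0.0003, -0.0003, 0.002], -1],
    [[0.001, 0.001, 0.035], [0.0003, -0.0003, 0.002], -1],
    [[0.001, 0.001, 0.035], [0.0003, -0.0003, 0.002], -1]
  ]
}}

```text
time: 27.05
eef_pos: [0.5588, -0.0023, 0.0675]
tcp_rot: [0.673, 0.74, 0.001, 0.002]
contact_force: [-3.2, 0.0, 11.1]
opening: 0.073
```

```bash
python3 -c "
from h import *
st(); s,c=grab('wrist','pics/w19.png'); 
for i in range(4): read_camera('wrist'); st()
cv2.imwrite('pics/w19a.png',cv2.resize(c['frame'][140:300,180:330,::-1],None,fx=3.7,fy=3.7,interpolation=cv2.INTER_CUBIC))
"
```

```text
t 27.05 pos [ 0.5588 -0.0023  0.0675] yaw 95.42 tilt [ 0.005  -0.0011] Ftool [  0.3  -3.2 -11.1] Ttool [ 0.672  0.152 -0.174] op 0.073 tipz -0.022
t 27.15 pos [ 0.5588 -0.0024  0.0675] yaw 95.42 tilt [ 0.005  -0.0011] Ftool [  0.4  -2.8 -11.6] Ttool [ 0.685  0.077 -0.085] op 0.074 tipz -0.022
t 27.2 pos [ 0.5588 -0.0023  0.0674] yaw 95.42 tilt [ 0.0049 -0.0011] Ftool [  0.2  -3.4 -11.2] Ttool [ 0.659  0.175 -0.176] op 0.075 tipz -0.0221
t 27.25 pos [ 0.5588 -0.0023  0.0674] yaw 95.43 tilt [ 0.0049 -0.0011] Ftool [  0.6  -4.2 -11.9] Ttool [ 0.672  0.124 -0.162] op 0.071 tipz -0.0221
t 27.3 pos [ 0.5588 -0.0023  0.0674] yaw 95.43 tilt [ 0.0049 -0.0011] Ftool [ -0.7  -3.8 -11.2] Ttool [ 0.731  0.127 -0.148] op 0.07 tipz -0.0221
```

View pics/w19a.png

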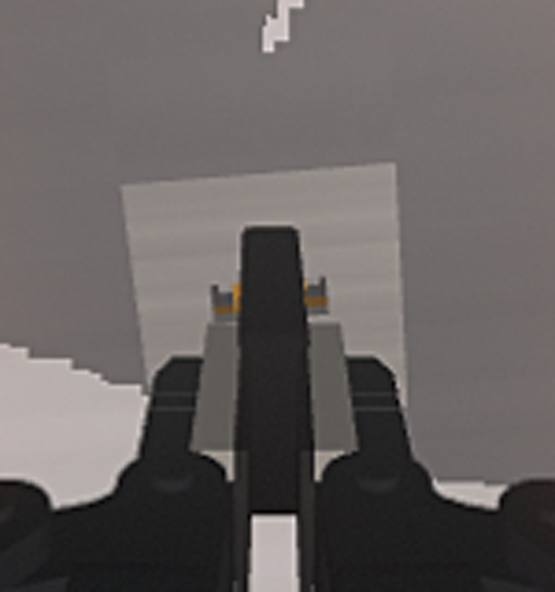

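The key is steady: turned about 94.6°, tip 22 mm down, about 11 N down-push, grip firm. Handing in.

```bash
python3 -c "
from h import *
print(sign_off()); st()
"
```

```text
the job is handed in; nothing more can be done
None
the job is handed in; nothing more can be done
```

The job is handed in at about 27 s of the 72 s allowed. My checks suggest every step was met, but `sign_off()` gives no verdict.

**What I did**
- **Sweeping:** I picked up the scraper and swept all three shards off the far side of the lid in one stroke. The scraper then went back upright in its old place on the desk and was released.
- **Key:** I took the key from its stand and pushed it past both sets of pins until its head sat on the plate. I turned it clockwise and left it gripped and held turned.

**Last checks**
- **Key depth:** the tip is about 22 mm below the lid. When I pushed with about 25 N before turning, it did not move any further.
- **Turn:** the tool turned about 94.6° (1.65 rad), so the cylinder should be near 1.55 rad after the key's play. This is inferred, because I cannot read the cylinder angle directly. It stayed steady over the last 0.25 s with about 11 N of down-push.
- **Scene:** the shards lie on the desk beyond the box, and the mug, thermos and pot stand where they were. I last saw the scraper standing on the desk right after releasing it. In the final scene picture the arm hides it.

**Readings that disagreed**
- The top camera put objects about 3 mm lower in y than the wrist camera, so I used the wrist camera for both the key and the keyhole.
- Just before insertion, estimates of the key's offset along the slot ranged from 0.3 to about 2 mm. I used 1 mm and it went in without force.

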